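# Push a parts drawer home in the sloping rack

### The job

The galvanised parts drawer standing on the bench belongs in the empty lane of the sloping two-lane rack. Slide it into the lane and push it gently up the slope until it rests against the rubber buffer bar of the top stop, then swing that lane's keeper fully across in front of it. There is glass in the drawer: slide it rather than lift it, do not bang it or lean hard on the stop, and leave the other things on the bench where they are.

Things in the scene. Friction and masses are not known exactly. Their poses are not given: they have to be found in the camera images.
- drawer: Open galvanised drawer 140 long (x), 104 wide (y), front 60 high, other walls 54; about 0.55 kg. Origin: centre of the underside; x points to its plain back, which goes in first; y to its left, z up. The front, at x=-70, is flat sheet with a bent pull high at its middle: 28 wide, sticking out 14, from 40 to 54 above the underside; the face beside and below the pull is bare to push on.
- rack: Fixed two-lane galvanised rack; frame level. Origin on the bench at the foot of the empty lane, mid-lane; x points uphill along the lane, y to the left. The slope rises 0.14 rad (8 deg) from x=0, with no step, 246 long. Lane 110 wide between channels 24 wide, 22 high; their noses taper, so the mouth is 126 wide, narrowing over the first 45 mm. The other, full lane lies on the -y side (centre y=-134).
- stop: Upright end plate, 56 high. Origin mid-lane on the slope, 232 mm up it from the foot; x uphill along the slope, z square to it. It carries the empty lane's cross-strip with a black rubber buffer bar, 80 x 16 mm, 26 to 42 above the slope: the top stop. The strip is clamped anywhere in a slot: its setting is not reported; the bar's face lies 14 to 50 mm downhill of this origin. Bar gives 4 mm on weak springs (under 1 N), then is hard.
- keeper (a joint): Turn-catch of the empty lane, angle in rad: 0 = pointing downhill over the channel, negative = swung outward (it starts so, clear of the lane); grows anticlockwise seen from above; 1.571 = shut, straight across the lane, 3 to 39 mm clear of a home drawer's front. Pivot square to the slope, on the +y channel: 34 mm up it, 67 mm left of mid-lane. Bar 10 wide, 25 to 29 mm above the slope. Stays where it is left; takes about 1.5 N at the tab.
- keeper_tab (a point): Top centre of the keeper's upright thumb tab: 10 x 10 mm, 22 tall, 42 mm from the pivot, its top 49 mm above the slope. Push its side with a fingertip.
- drawer_b: Bystander: neighbouring drawer, same size, already home behind its shut keeper in the other lane. Origin: centre of its underside.
- carton: Bystander: small cardboard box 75 x 50 x 45 mm. Origin: centre of its underside.
- tape: Bystander: roll of clear packing tape, 90 mm across, 24 mm high. Origin: centre of its underside.
- spanner: Bystander: combination spanner 160 mm long, lying flat. Origin: centre of its underside.
- spray: Bystander: grey spray can, 52 mm across, 150 mm tall. Origin: centre of its underside.
- pulley: Bystander: steel belt pulley 68 mm across, 24 mm high, lying flat. Origin: centre of its underside.
- notepad: Bystander: paper pad 100 x 70 x 12 mm. Origin: centre of its underside.
Not all that is in view belongs to the job. What is shaped like the drawer but blue is not meant.

How it is judged:
On the way:
1. the drawer rests home against the buffer bar while the keeper is still open (contact force between drawer and stop above 0.25 N and x of drawer in the frame of stop above -0.125 m and y of drawer in the frame of stop between -0.006 and 0.006 m and z of drawer in the frame of stop below 0.003 m and angle between the z axis of drawer and the z axis of stop, either way round below 0.04 rad and angle between the x axis of drawer and the x axis of stop, either way round below 0.06 rad and value of joint keeper below 0.7 rad), for 0.3 s.
At the end, for the whole second after the job is handed in: The drawer lies flat on the slope in the empty lane, square in it, its back touching the buffer bar (over 0.25 N of its spring), at rest, and the keeper stands across its front within 8 degrees of fully shut; the robot has let go and touches nothing (contact force between drawer and stop above 0.25 N and x of drawer in the frame of stop above -0.125 m and y of drawer in the frame of stop between -0.006 and 0.006 m and z of drawer in the frame of stop below 0.003 m and angle between the z axis of drawer and the z axis of stop, either way round below 0.04 rad and angle between the x axis of drawer and the x axis of stop, either way round below 0.06 rad and value of joint keeper above 1.43 rad and linear speed of drawer below 0.01 m/s and contact force between each of the fingers, the arm and anything else below 0.1 N).
It fails at once if the drawer is pressed or knocked against the top stop with more than 15 N (contact force between drawer and stop above 15 N).
It fails at once if the drawer is lifted off the bench or the slope (height (world z) of drawer above 0.038 m or (x of drawer in the frame of rack below -0.03 m and height (world z) of drawer above 0.012 m)).
It fails at once if the drawer is tipped by more than 20 degrees (angle between drawer's own z axis and vertical above 0.35 rad).
It fails at once if a bystander is moved by more than 15 mm (distance of any of drawer_b, carton, tape, spanner, spray, pulley, notepad from where it was at the start of the episode above 0.015 m).
It also fails if it takes over 72 s, if anything falls off the work surface, if the arm or the gripper's body presses on something with over 40 N, if the wrist force passes 120 N, or if a joint passes its speed limit or range.

### The arm

A 6-joint arm with a two-finger parallel gripper is mounted at the origin on the work surface. World frame = base frame: x ahead of the robot, y to its left, z up, the work surface at z = 0. Lengths are in m, angles in rad, forces in N, time in s.
With the tool pointing down it reaches from about 0.375 to 0.75 m from the base axis. Payload 9 kg.
Tool frame: the origin (TCP) lies midway between the tips of the shut fingers; the grasp point (between the pads) lies 19 mm behind it; x points along the fingers, y is the direction in which the jaws open and shut, and the axes are right-handed (so a half turn about x gives the same grasp; the last joint's range is limited). The gripper opens to 85 mm and grips with 20 to 120 N. Pads are 22 mm wide; open, the fingers measure 114 mm over their backs; the gripper's body (76 mm by 85 mm) begins 54 mm behind the grasp point. The pads swing forward as they close: fully open they stand 13 mm farther back than shut.
Start: joints at [-1.356, 0.104, 0.097, 1.564, 0, 1.353], TCP at [0.252, -0.545, 0.205] pointing down, gripper open.
Joint ranges: [-2.99, 2.99], [-0.84, 1.86], [-1.1, 1.16], [-1.84, 2.11], [-1.51, 1.56], [-3.14, 3.14]. Speed limits (rad/s): [2.22, 2.22, 2.57, 3.14, 3.14, 3.14].

### API

Orientations are given as a unit quaternion [x, y, z, w].
In Python, from bench import manip gives the robot as it stands.
- The arm moves only by the shell command python3 -m pendant 'ROWS' [FORCE]. ROWS is JSON, a list of rows, each an object with "xyz": the shift along the tool's x, y, z in mm, a list of three; "rotation": the turn, a rotation vector about the tool's x, y, z in rad, a list of three; "hand": the finger opening in mm, from 0 to 85.4. In form: [{"xyz": [dx, dy, dz], "rotation": [ax, ay, az], "hand": hand}, ...]. A call has 1 to 12 rows; each row shifts and turns the commanded pose from where the row before left it, along the tool's axes as they then stand; what a row does not reach is not made up. A row lasts 1/10 s, in which the tool goes at most 50 mm and 8.59 degrees, less where a joint would pass 70% of its speed; a pose out of reach is approached as far as the arm can. A call with a gripper value outside its range is refused whole. The fingers move at their own pace and stop on an object; FORCE is the grip in N (left out, the last holds). Time passes only in rows, so rows that do not move let the fingers close. It gives the time, the measured TCP pose, the force and the opening at its end, in the units of the state.
- manip.observe(): the state, without advancing time (a new reading comes with each control period).
- manip.grab_frame(name): name is "scene" or "side" or "wrist"; returns a dict with "image" (420x560x3 uint8, red, green, blue), "vertical_fov" (degrees; the focal length in pixels is half the picture's height over the tangent of half this angle, whatever the lens; pixels are square), "cx", "cy" (the principal point, pixels), "rvec" (rotation vector, rad) and "tvec" (3), from world to camera coordinates, as OpenCV has them; the wrist camera has in their place "mount" (4x4, takes a point from camera to tool coordinates, whose origin is the TCP and whose axes are the tool frame's). Camera axes: x right, y down, z forward; pixel columns grow to the right and rows downward; lengths in m; the calibration is good to about 2 mm. A picture is of the moment at which its call begins: read the wrist's pose just before it. There is no depth.
- manip.sign_off(): hands the job in, once; it reports no verdict.
The state is a dict: "time": time; "joint_positions": joint angles; "dq": joint speeds; "effort": joint torques, N m; "position": TCP position; "eef_rot": TCP orientation; "wrist_force": force on the tool from outside, world axes, zero at the start; "torque": the same for the moment, N m; "opening": finger opening in m.
Only numpy, scipy, OpenCV 4.12 (cv2) and the standard library are available. Lean on these libraries where they do the work, as an engineer would, in place of code of your own. Each camera call takes 0.05 s, during which the arm holds its last target.

## Working session

There is one attempt and no reset: what is moved stays moved. The work goes in short steps, Python scripts to look and compute and a shell command to move; the robot and the scene stay as the last step left them, time stands still between calls to the robot, and variables do not carry over. Pictures are saved under pics/ and viewed, and the job is handed in when it is done.

```bash
ls; mkdir -p pics; python3 - <<'E'
from bench import manip
import cv2
s=manip.observe()
for k,v in s.items(): print(k,v)
for n in ["scene","side","wrist"]:
    f=manip.grab_frame(n)
    cv2.imwrite(f"pics/{n}0.png",f["image"][:,:,::-1])
    print(n,{k:v for k,v in f.items() if k!="image"})
E
```

```text
pics
time 0.0
joint_positions [-1.35570420e+00  1.04677453e-01  9.64620663e-02  1.56385356e+00
 -5.11413267e-05  1.35311467e+00]
dq [-0.00225486 -0.00090217 -0.00098233  0.00025116 -0.00108424  0.00030273]
effort [-1.36011890e-04 -5.56930411e+01  5.03651369e+01  1.68504106e-02
 -2.47996531e-04 -7.36694204e-06]
position [ 0.25156076 -0.544332    0.20453115]
eef_rot [-0.6905991  -0.15226731  0.6906341  -0.15136739]
wrist_force [0.52445535 0.74275647 0.51458203]
torque [-0.03663399 -0.00026929 -0.0278002 ]
opening 0.08503975100541346
scene {'vertical_fov': 42.181922891373915, 'cx': 278.18294121243355, 'cy': 223.28939362628407, 'rvec': array([ 1.70319065,  1.59820138, -0.78395559]), 'tvec': array([-0.00815024, -0.24721165,  1.84336055])}
side {'vertical_fov': 43.41633590104574, 'cx': 280.98845035642177, 'cy': 209.75209020301523, 'rvec': array([ 0.96418703, -2.59687664,  0.90309256]), 'tvec': array([0.33878684, 0.29320653, 1.26322947])}
wrist {'vertical_fov': 67.33278612379773, 'cx': 278.2053641021245, 'cy': 208.46133238367756, 'mount': array([[-6.64950910e-04, -3.25502014e-01,  9.45541113e-01,
        -1.69520777e-01],
       [ 9.99999189e-01, -1.24355115e-03,  2.75156694e-04,
        -4.88249112e-04],
       [ 1.08626468e-03,  9.45540529e-01,  3.25502577e-01,
        -8.30700428e-02],
       [ 0.00000000e+00,  0.00000000e+00,  0.00000000e+00,
         1.00000000e+00]])}
```

View pics/scene0.png

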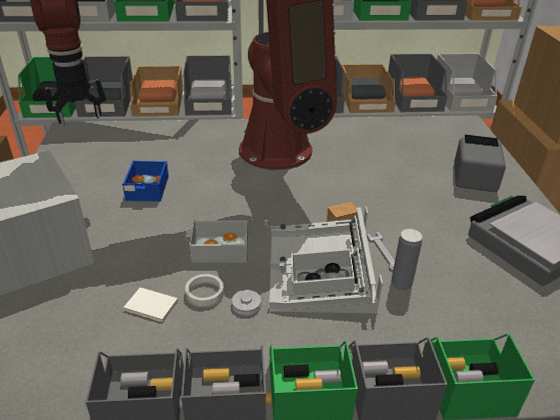

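View pics/side0.png

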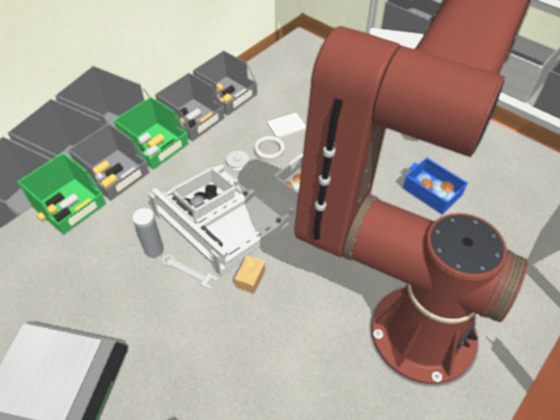

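View pics/wrist0.png

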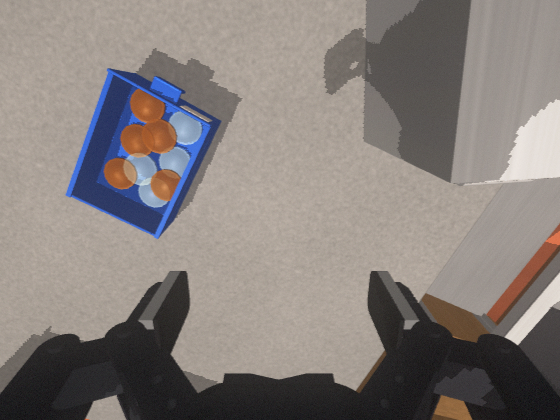

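```bash
cat > h.py <<'E'
import numpy as np, cv2
from scipy.spatial.transform import Rotation as R
from bench import manip
def cam(f,s=None):
    h=f["image"].shape[0]; fl=h/2/np.tan(np.radians(f["vertical_fov"])/2)
    K=np.array([[fl,0,f["cx"]],[0,fl,f["cy"]],[0,0,1.]])
    if "mount" in f:
        T=np.eye(4);T[:3,:3]=R.from_quat(s["eef_rot"]).as_matrix();T[:3,3]=s["position"]
        M=np.linalg.inv(T@f["mount"])
    else:
        M=np.eye(4);M[:3,:3]=R.from_rotvec(f["rvec"]).as_matrix();M[:3,3]=f["tvec"]
    return K,M
def proj(KM,P):
    K,M=KM;P=np.atleast_2d(P);c=P@M[:3,:3].T+M[:3,3];u=c@K.T
    return u[:,:2]/u[:,2:]
def back(KM,uv,z=0.):
    K,M=KM;uv=np.atleast_2d(uv);d=np.c_[uv,np.ones(len(uv))]@np.linalg.inv(K).T@M[:3,:3]
    o=-M[:3,:3].T@M[:3,3]; t=(z-o[2])/d[:,2]
    return o+d*t[:,None]
def grab(n):
    s=manip.observe();f=manip.grab_frame(n);return f["image"][:,:,::-1].copy(),cam(f,s),s
def crop(im,x0,y0,x1,y1,k,name):
    c=cv2.resize(im[y0:y1,x0:x1],None,fx=k,fy=k,interpolation=cv2.INTER_CUBIC)
    for x in range((x0//20+1)*20,x1,20): cv2.putText(c,str(x),((x-x0)*k,8),0,.3,(0,0,255));cv2.line(c,((x-x0)*k,10),((x-x0)*k,16),(0,0,255))
    for y in range((y0//20+1)*20,y1,20): cv2.putText(c,str(y),(0,(y-y0)*k),0,.3,(0,0,255));cv2.line(c,(20,(y-y0)*k),(26,(y-y0)*k),(0,0,255))
    cv2.imwrite(name,c)
E
python3 - <<'E'
from h import *
im=cv2.imread('pics/scene0.png')
crop(im,180,195,400,325,3,'pics/sc_crop.png')
crop(im,180,210,280,270,8,'pics/sc_drawer.png')
im=cv2.imread('pics/side0.png')
crop(im,140,110,320,300,3,'pics/si_crop.png')
E
```

```text
(no output)
```

View pics/sc_crop.png

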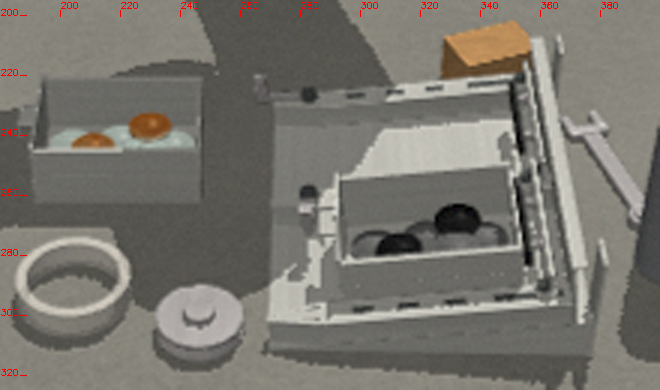

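View pics/sc_drawer.png

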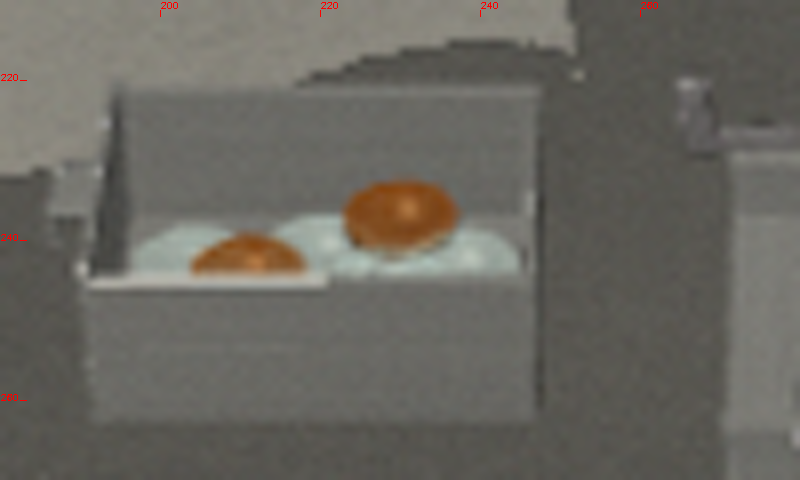

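View pics/si_crop.png

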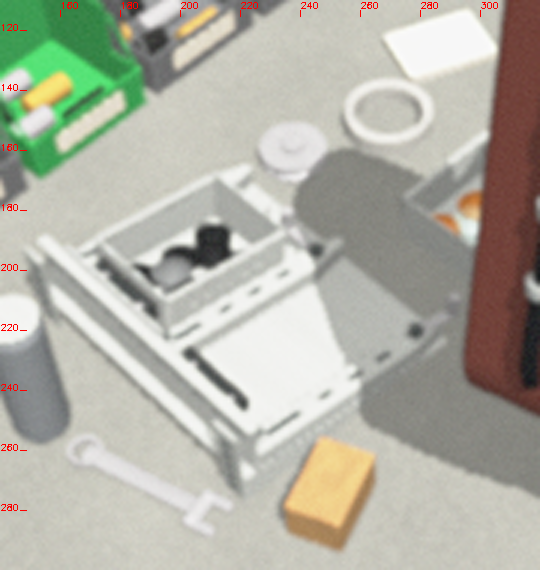

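```bash
python3 - <<'E'
from h import *
np.set_printoptions(precision=4,suppress=True)
f=manip.grab_frame("scene");A=cam(f)
for n,uv,z in [("dr near-front bottom",(191,262.5),0),("dr near-back bottom",(247,262.5),0),("near-back top",(246,244),.054),("near-front top",(190,245.5),.06),("far-back top",(247,221.5),.054),("far front top",(194.5,221.),.06),("pull",(188,233),.05),
 ("tape",(204,298),0),("carton top",(343,210),.045),("pulley",(246,308),0),
 ("rack near foot",(268,311),0),("rack near top",(373,320),0),("lane foot far",(270.5,237),0),("lane foot near",(270,275),0)]:
    print(n,back(A,uv,z)[0])
f=manip.grab_frame("side");B=cam(f)
for n,uv,z in [("rack corner (robot side,top end)",(240,274),0),("carton top c",(330/3+140+110,0),0),
]: print(n,back(B,uv,z)[0])
print(proj(A,[[.5,0,0],[.5,-.2,0],[.5,.2,0]]),proj(B,[[.5,0,0],[.5,-.2,0],[.5,.2,0]]))
E
```

```text
dr near-front bottom [ 0.566 -0.253  0.   ]
dr near-back bottom [ 0.5735 -0.112   0.    ]
near-back top [ 0.5658 -0.1132  0.054 ]
near-front top [ 0.5719 -0.2503  0.06  ]
far-back top [ 0.4722 -0.1084  0.054 ]
far front top [ 0.4713 -0.2445  0.06  ]
pull [ 0.5085 -0.2598  0.05  ]
tape [ 0.6947 -0.2156  0.    ]
carton top [0.4205 0.1554 0.045 ]
pulley [ 0.7326 -0.1183  0.    ]
rack near foot [ 0.7449 -0.0684  0.    ]
rack near top [0.786  0.1662 0.    ]
lane foot far [ 0.4725 -0.0463  0.    ]
lane foot near [ 0.6235 -0.0566  0.    ]
rack corner (robot side,top end) [0.4426 0.1675 0.    ]
carton top c [ 0.9741 -1.1131  0.    ]
[[288.5486 242.85  ]
 [212.7492 245.3366]
 [362.9672 240.4087]] [[266.5244 223.1079]
 [311.5319 182.1043]
 [215.3379 269.7408]]
```

```bash
cat >> h.py <<'E'
def Rt(yaw,pitch=0):
    # tool x down, tool z along heading yaw (world), pitched by slope angle
    h=np.array([np.cos(yaw)*np.cos(pitch),np.sin(yaw)*np.cos(pitch),np.sin(pitch)])
    y=np.cross([0,0,1],[np.cos(yaw),np.sin(yaw),0]); x=np.cross(y,h)
    return np.c_[x,y,h]
def plan(p,yaw,pitch=0,s=None):
    s=s or manip.observe(); R0=R.from_quat(s["eef_rot"]).as_matrix()
    d=R0.T@(np.array(p)-s["position"])*1000
    rv=R.from_matrix(R0.T@Rt(yaw,pitch)).as_rotvec()
    print("pos",s["position"].round(4),"shift mm (tool)",d.round(1),"rot",rv.round(4),"t",round(s["time"],2),"F",np.round(s["wrist_force"],1),"op",round(s["opening"],4))
E
python3 - <<'E'
from h import *
s=manip.observe();print(R.from_quat(s["eef_rot"]).as_matrix().round(3))
print(Rt(np.pi/2).round(3))
plan([.53,-.17,.28],np.pi/2)
E
```

```text
[[-0.     0.419 -0.908]
 [ 0.001 -0.908 -0.419]
 [-1.    -0.001 -0.   ]]
[[ 0. -1.  0.]
 [ 0.  0.  1.]
 [-1.  0.  0.]]
pos [ 0.2516 -0.5445  0.2049] shift mm (tool) [ -74.9 -223.3 -409.8] rot [2.0036e+00 5.0000e-04 5.0000e-04] t 0.25 F [ 0.3 -1.2 -0.1] op 0.0858
```

```bash
R='';python3 -m pendant '[{"xyz":[-8,0,0],"rotation":[-0.145,0,0],"hand":60},{"xyz":[-8,0,0],"rotation":[-0.145,0,0],"hand":60},{"xyz":[-8,0,0],"rotation":[-0.145,0,0],"hand":60},{"xyz":[-8,0,0],"rotation":[-0.145,0,0],"hand":60},{"xyz":[-8,0,0],"rotation":[-0.145,0,0],"hand":60},{"xyz":[-8,0,0],"rotation":[-0.145,0,0],"hand":60},{"xyz":[-8,0,0],"rotation":[-0.145,0,0],"hand":60},{"xyz":[-8,0,0],"rotation":[-0.145,0,0],"hand":60},{"xyz":[-8,0,0],"rotation":[-0.145,0,0],"hand":60},{"xyz":[0,0,0],"rotation":[-0.145,0,0],"hand":60},{"xyz":[0,0,0],"rotation":[-0.145,0,0],"hand":60},{"xyz":[0,0,0],"rotation":[-0.145,0,0],"hand":60}]'
python3 - <<'E'
from h import *
plan([.53,-.17,.28],np.pi/2); print(manip.observe()["joint_positions"])
E
```

```text
time: 1.45
position: [0.2517, -0.5447, 0.2773]
eef_rot: [0.327, 0.627, -0.327, 0.627]
wrist_force: [-0.9, -1.2, 0.1]
opening: 0.0599
pos [ 0.2517 -0.5447  0.2773] shift mm (tool) [  -2.7  442.5 -148.6] rot [-2.5336e+00  0.0000e+00 -1.0000e-04] t 1.45 F [-0.9 -1.2  0.1] op 0.0599
[-1.35569200e+00  1.35619974e-01  2.62788842e-01  1.69803460e+00
  6.40901774e-06 -3.92866915e-01]
```

```bash
python3 -m pendant '[{"xyz":[0,0,0],"rotation":[-0.145,0,0],"hand":60},{"xyz":[0,0,0],"rotation":[-0.145,0,0],"hand":60},{"xyz":[0,0,0],"rotation":[-0.145,0,0],"hand":60},{"xyz":[0,0,0],"rotation":[-0.145,0,0],"hand":60},{"xyz":[0,0,0],"rotation":[-0.145,0,0],"hand":60},{"xyz":[0,0,0],"rotation":[-0.145,0,0],"hand":60},{"xyz":[0,0,0],"rotation":[-0.145,0,0],"hand":60},{"xyz":[0,0,0],"rotation":[-0.145,0,0],"hand":60},{"xyz":[0,0,0],"rotation":[-0.145,0,0],"hand":60},{"xyz":[0,0,0],"rotation":[-0.145,0,0],"hand":60},{"xyz":[0,0,0],"rotation":[-0.145,0,0],"hand":60},{"xyz":[0,0,0],"rotation":[-0.145,0,0],"hand":60}]'
python3 -m pendant '[{"xyz":[0,0,0],"rotation":[-0.132,0,0],"hand":60},{"xyz":[0,0,0],"rotation":[-0.132,0,0],"hand":60},{"xyz":[0,0,0],"rotation":[-0.132,0,0],"hand":60},{"xyz":[0,0,0],"rotation":[-0.132,0,0],"hand":60},{"xyz":[0,0,0],"rotation":[-0.132,0,0],"hand":60},{"xyz":[0,0,0],"rotation":[-0.132,0,0],"hand":60}]'
python3 - <<'E'
from h import *
plan([.53,-.17,.28],np.pi/2); print(manip.observe()["joint_positions"])
E
```

```text
time: 2.65
position: [0.2517, -0.5446, 0.2772]
eef_rot: [-0.268, 0.654, 0.268, 0.654]
wrist_force: [0.2, -0.1, -0.3]
opening: 0.0599
time: 3.25
position: [0.2517, -0.5447, 0.2772]
eef_rot: [-0.499, 0.501, 0.499, 0.501]
wrist_force: [0.7, 0.2, -0.5]
opening: 0.0601
pos [ 0.2517 -0.5447  0.2772] shift mm (tool) [  -2.7 -277.5  375.3] rot [-0.0022  0.0001  0.    ] t 3.25 F [ 0.7  0.2 -0.5] op 0.0601
[-1.35569372e+00  1.35565315e-01  2.62672700e-01  1.69798368e+00
  1.99340567e-05 -2.92433382e+00]
```

```bash
python3 -m pendant '[{"xyz":[0,-12,16],"rotation":[0,0,0],"hand":60},{"xyz":[0,-24,34],"rotation":[0,0,0],"hand":60},{"xyz":[0,-24,34],"rotation":[0,0,0],"hand":60},{"xyz":[0,-24,34],"rotation":[0,0,0],"hand":60},{"xyz":[0,-26,34],"rotation":[0,0,0],"hand":60},{"xyz":[0,-26,34],"rotation":[0,0,0],"hand":60},{"xyz":[0,-26,34],"rotation":[0,0,0],"hand":60},{"xyz":[0,-26,34],"rotation":[0,0,0],"hand":60},{"xyz":[0,-26,34],"rotation":[0,0,0],"hand":60},{"xyz":[0,-26,34],"rotation":[0,0,0],"hand":60},{"xyz":[0,-26,34],"rotation":[0,0,0],"hand":60},{"xyz":[0,-12,16],"rotation":[0,0,0],"hand":60}]'
python3 -m pendant '[{"xyz":[0,0,0],"rotation":[0,0,0],"hand":60},{"xyz":[0,0,0],"rotation":[0,0,0],"hand":60}]'
python3 - <<'E'
from h import *
plan([.53,-.17,.28],np.pi/2); print(manip.observe()["joint_positions"])
im,A,s=grab("wrist"); cv2.imwrite("pics/w1.png",im); np.savez("w1.npz",K=A[0],M=A[1])
im,A,s=grab("scene"); cv2.imwrite("pics/s1.png",im)
E
```

```text
time: 4.45
position: [0.5339, -0.172, 0.2772]
eef_rot: [-0.499, 0.501, 0.499, 0.501]
wrist_force: [-0.5, -1.2, -0.3]
opening: 0.0601
time: 4.65
position: [0.5324, -0.1748, 0.2771]
eef_rot: [-0.498, 0.502, 0.498, 0.501]
wrist_force: [-0.2, 0.0, 0.3]
opening: 0.0601
pos [ 0.5324 -0.1748  0.2771] shift mm (tool) [-2.9  2.4  4.8] rot [-0.0066 -0.0002 -0.0004] t 4.65 F [-0.2  0.   0.3] op 0.0601
[-5.50388776e-01  1.28821604e-02  1.34137435e-01  1.69234283e+00
 -3.84649969e-04 -2.11455486e+00]
```

View pics/w1.png

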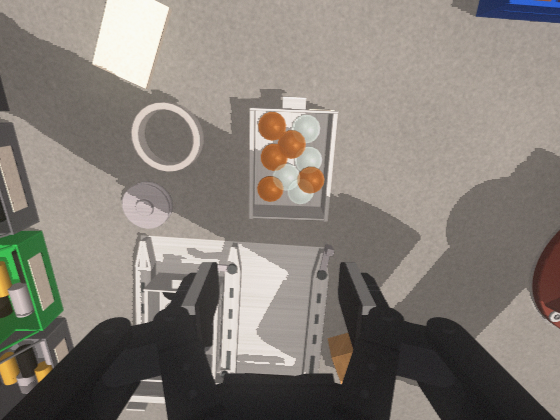

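View pics/s1.png

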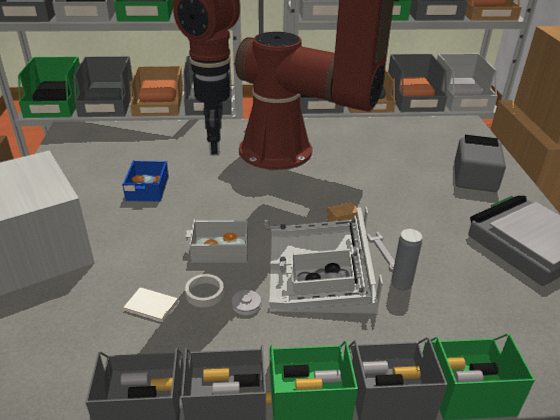

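```bash
python3 - <<'E'
from h import *
im=cv2.imread('pics/w1.png')
crop(im,235,90,350,230,5,'pics/w1_dr.png')
crop(im,120,225,350,375,3,'pics/w1_rk.png')
E
```

```text
(no output)
```

View pics/w1_dr.png

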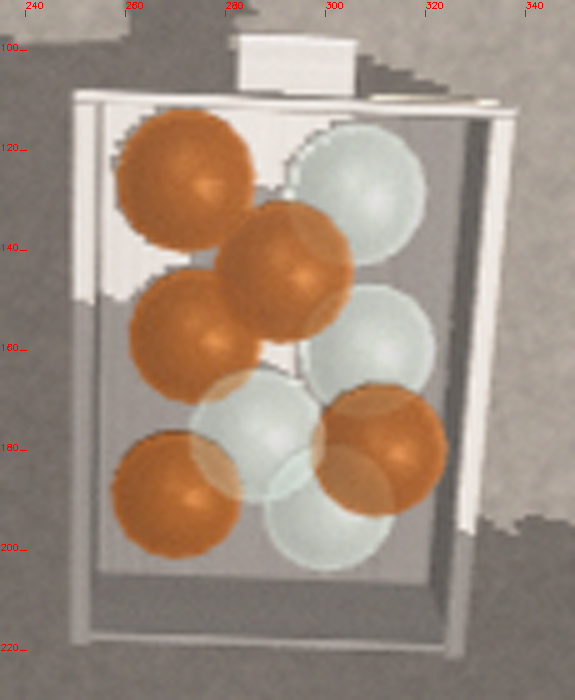

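View pics/w1_rk.png

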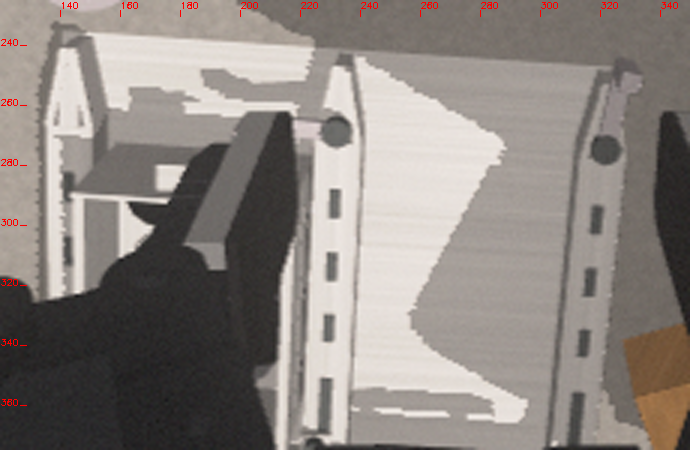

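```bash
python3 - <<'E'
from h import *
np.set_printoptions(precision=4,suppress=True)
d=np.load("w1.npz");A=(d["K"],d["M"])
a=back(A,[(250,108.4),(338,112.4)],.06); b=back(A,[(249.6,218.4),(327.4,221)],.054)
print(a,b, np.linalg.norm(a[0]-a[1]),np.linalg.norm(b[0]-b[1]),np.linalg.norm((a-b)[:,:2],axis=1))
c=np.r_[a,b].mean(0);print("dr c",c)
x=b.mean(0)-a.mean(0);print("yaw from x",np.degrees(np.arctan2(x[1],x[0])),"from widths",[np.degrees(np.arctan2(v[1],v[0]))-90 for v in (a[1]-a[0],b[1]-b[0])])
print("pull",back(A,[(282.4,97),(306,98)],.054))
f=back(A,[(151.7,236),(320,247.3)],0);print("foot",f,np.degrees(np.arctan2(*(f[1]-f[0])[[1,0]]))-90)
for z in (.03,.035): 
  p=back(A,[(232,269),(321.3,275)],z);print("piv",p,np.linalg.norm(p[1]-p[0]),np.degrees(np.arctan2(*(p[1]-p[0])[[1,0]]))-90, )
  yaw=np.arctan2(*(p[1]-p[0])[[1,0]])-np.pi/2; X=np.array([np.cos(yaw),np.sin(yaw)]);Y=np.array([-X[1],X[0]])
  o=p[:,:2].mean(0)-34e-3*.99*X+ (z*.139)*X*0; print("rack origin est",o, "foot line rel", (f[:,:2]-o)@X,(f[:,:2]-o)@Y)
E
```

```text
[[ 0.5638 -0.2499  0.06  ]
 [ 0.4607 -0.2446  0.06  ]] [[ 0.57   -0.1102  0.054 ]
 [ 0.4663 -0.1057  0.054 ]] 0.10327144000963044 0.10380643797673517 [0.1398 0.139 ]
dr c [ 0.5152 -0.1776  0.057 ]
yaw from x 87.5819126085574 from widths [np.float64(87.0725459537448), np.float64(87.49937375540875)]
pull [[ 0.5258 -0.2622  0.054 ]
 [ 0.4981 -0.2609  0.054 ]]
foot [[ 0.7275 -0.062   0.    ]
 [ 0.4671 -0.0407  0.    ]] 85.31943920988783
piv [[ 0.6017 -0.0205  0.03  ]
 [ 0.4678 -0.0092  0.03  ]] 0.1343908731181212 85.1775240003212
rack origin est [ 0.5319 -0.0484] foot line rel [0.0029 0.0023] [-0.1961  0.0653]
piv [[ 0.6008 -0.0234  0.035 ]
 [ 0.4685 -0.0122  0.035 ]] 0.13277816613911717 85.1775240003212
rack origin est [ 0.5319 -0.0513] foot line rel [0.0058 0.0052] [-0.1959  0.0655]
```

```bash
python3 - <<'E'
from h import *
plan([.5104,-.2825,.10],np.radians(87.4),.16)
E
```

```text
pos [ 0.532  -0.1757  0.2772] shift mm (tool) [ 177.3   20.6 -107. ] rot [ 0.0367 -0.1602 -0.0032] t 4.75 F [-0.4  0.5 -0.5] op 0.0599
```

```bash
python3 -m pendant '[{"xyz":[0,3,-20],"rotation":[0,0,0],"hand":60},{"xyz":[10,4,-30],"rotation":[0,0,0],"hand":60},{"xyz":[30,4,-30],"rotation":[0,0,0],"hand":60},{"xyz":[35,4,-20],"rotation":[0,0,0],"hand":60},{"xyz":[35,4,-7],"rotation":[0,0,0],"hand":60},{"xyz":[35,2,0],"rotation":[0,0,0],"hand":60},{"xyz":[22,0,0],"rotation":[0,0,0],"hand":60},{"xyz":[10,0,0],"rotation":[0.018,-0.08,0],"hand":60},{"xyz":[0,0,0],"rotation":[0.018,-0.08,0],"hand":60},{"xyz":[0,0,0],"rotation":[0,0,0],"hand":60},{"xyz":[0,0,0],"rotation":[0,0,0],"hand":60}]'
python3 - <<'E'
from h import *
plan([.5104,-.2825,.02],np.radians(87.4),.16)
im,A,s=grab("wrist"); cv2.imwrite("pics/w2.png",im)
E
```

```text
time: 5.85
position: [0.5101, -0.283, 0.1002]
eef_rot: [-0.448, 0.47, 0.526, 0.549]
wrist_force: [0.2, -0.0, -0.3]
opening: 0.06
pos [ 0.5101 -0.283   0.1002] shift mm (tool) [ 79.3  -0.6 -12.2] rot [-0.0003 -0.0017 -0.0031] t 5.85 F [ 0.2 -0.  -0.3] op 0.06
```

View pics/w2.png

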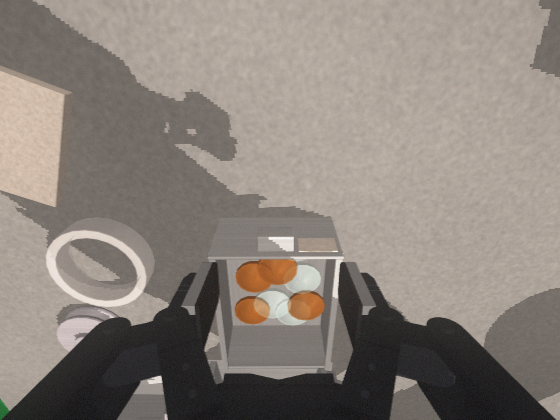

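```bash
python3 - <<'E'
from h import *
im,A,s=grab("wrist")
print(proj(A,[s["position"]]),proj(A,[[.5104,-.2825,.02]]))
c=np.array([.5152,-.1776]);y=np.radians(87.4);X=np.array([np.cos(y),np.sin(y)]);Y=np.array([-X[1],X[0]])
P=[np.r_[c+a*X+b*Y,z] for a,b,z in [(-.07,.052,0),(-.07,-.052,0),(-.07,.052,.06),(-.07,-.052,.06),(.07,.052,.054),(.07,-.052,.054)]]
print(proj(A,P).round(1))
Rm=R.from_quat(s["eef_rot"]).as_matrix()
for k in(-.012,0): print(proj(A,[s["position"]+Rm@np.array([k,v,w]) for v in(.03,-.03) for w in(-.011,.011)]).round(0))
E
```

```text
[[276.8359175  249.04997281]] [[277.00037971 191.67609502]]
[[333.  216.8]
 [221.  216.9]
 [345.3 255.6]
 [208.6 255.8]
 [330.  367.4]
 [224.4 367.6]]
[[332. 241.]
 [329. 276.]
 [222. 241.]
 [224. 276.]]
[[328. 232.]
 [326. 265.]
 [225. 232.]
 [227. 266.]]
```

```bash
python3 -m pendant '[{"xyz":[15,0,-5],"rotation":[0,0,0],"hand":60},{"xyz":[20,0,-7],"rotation":[0,0,0],"hand":60},{"xyz":[20,0,0],"rotation":[0,0,0],"hand":60},{"xyz":[16,0,0],"rotation":[0,0,0],"hand":60},{"xyz":[8,0,0],"rotation":[0,0,0],"hand":60},{"xyz":[0,0,0],"rotation":[0,0,0],"hand":60},{"xyz":[0,0,0],"rotation":[0,0,0],"hand":60}]'
python3 - <<'E'
from h import *
plan([.5104,-.2825,.02],np.radians(87.4),.16)
im,A,s=grab("wrist"); cv2.imwrite("pics/w3.png",im)
im,A,s=grab("scene"); cv2.imwrite("pics/s3.png",im);crop(im,150,180,300,290,5,"pics/s3c.png")
E
```

```text
time: 6.65
position: [0.5108, -0.2811, 0.021]
eef_rot: [-0.448, 0.469, 0.527, 0.549]
wrist_force: [0.3, 0.3, 1.1]
opening: 0.0601
pos [ 0.5108 -0.2811  0.021 ] shift mm (tool) [ 0.8  0.3 -1.6] rot [ 0.0018 -0.0008 -0.0026] t 6.65 F [0.3 0.3 1.1] op 0.0601
```

View pics/w3.png

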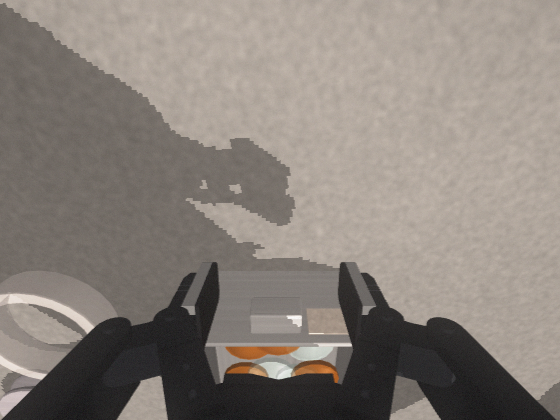

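View pics/s3c.png

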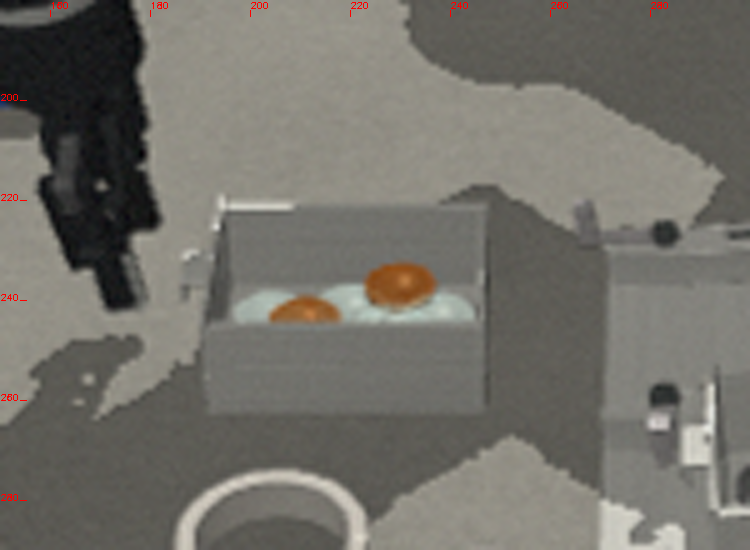

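```bash
python3 -m pendant '[{"xyz":[0.8,0,5],"rotation":[0,0,0],"hand":60},{"xyz":[0.8,0,5],"rotation":[0,0,0],"hand":60},{"xyz":[0.5,0,3],"rotation":[0,0,0],"hand":60},{"xyz":[0,0,0],"rotation":[0,0,0],"hand":60},{"xyz":[0,0,0],"rotation":[0,0,0],"hand":60}]'
python3 - <<'E'
from h import *
plan([.5104,-.2825,.02],np.radians(87.4),.16)
im,A,s=grab("scene"); crop(im,150,180,300,290,5,"pics/s4c.png")
E
```

```text
time: 7.25
position: [0.5111, -0.2677, 0.0205]
eef_rot: [-0.448, 0.469, 0.527, 0.549]
wrist_force: [-0.2, -0.3, -0.4]
opening: 0.0599
pos [ 0.5111 -0.2677  0.0205] shift mm (tool) [ -1.9   0.  -14.7] rot [ 0.0017 -0.0003 -0.0031] t 7.25 F [-0.2 -0.3 -0.4] op 0.0599
```

View pics/s4c.png

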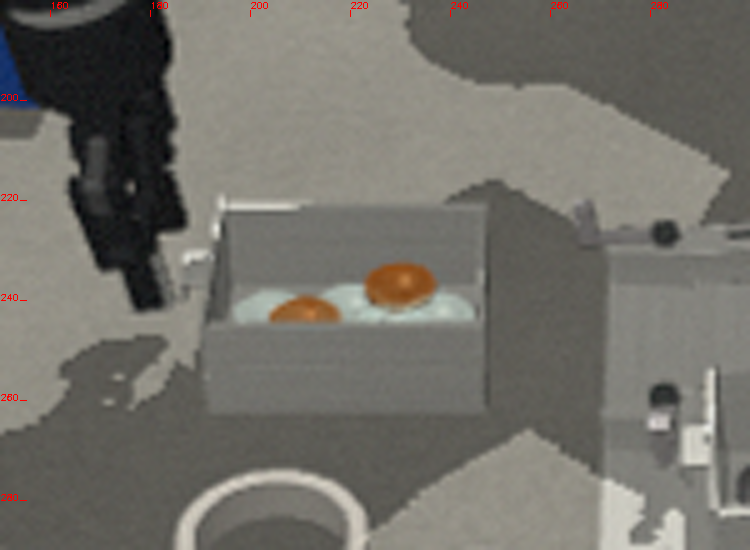

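```bash
python3 - <<'E'
from h import *
im,A,s=grab("scene")
Rm=R.from_quat(s["eef_rot"]).as_matrix()
for k in(-.012,0): print(proj(A,[s["position"]+Rm@np.array([k,v,w]) for v in(.03,-.03,-.045) for w in(-.011,0,.011)]).round(1))
c=np.array([.5152,-.1776]);y=np.radians(87.4);X=np.array([np.cos(y),np.sin(y)]);Y=np.array([-X[1],X[0]])
P=[np.r_[c+a*X+b*Y,z] for a,b,z in [(-.07,.052,0),(-.07,-.052,0),(-.07,-.035,.025),(-.07,.052,.06),(-.07,-.052,.06),(.07,.052,.054),(.07,-.052,.054)]]
print(proj(A,P).round(1))
E
```

```text
[[181.8 232.6]
 [185.9 232. ]
 [190.  231.5]
 [179.1 247.2]
 [183.3 246.6]
 [187.6 246. ]
 [178.4 251. ]
 [182.7 250.4]
 [187.  249.8]]
[[182.9 236.1]
 [187.  235.6]
 [191.1 235. ]
 [180.3 250.8]
 [184.5 250.2]
 [188.8 249.7]
 [179.6 254.6]
 [183.9 254. ]
 [188.1 253.5]]
[[196.2 236.5]
 [192.3 261.9]
 [192.2 250. ]
 [194.5 218.5]
 [190.4 243.5]
 [248.1 220.2]
 [247.3 245.1]]
```

```bash
python3 - <<'E'
from h import *
im,A,s=grab("scene"); im=cv2.convertScaleAbs(im,alpha=1.8,beta=10); crop(im,155,205,215,265,12,"pics/s5c.png")
im,A,s=grab("side"); crop(im,230,90,340,220,6,"pics/si5.png")
E
```

```text
(no output)
```

View pics/s5c.png

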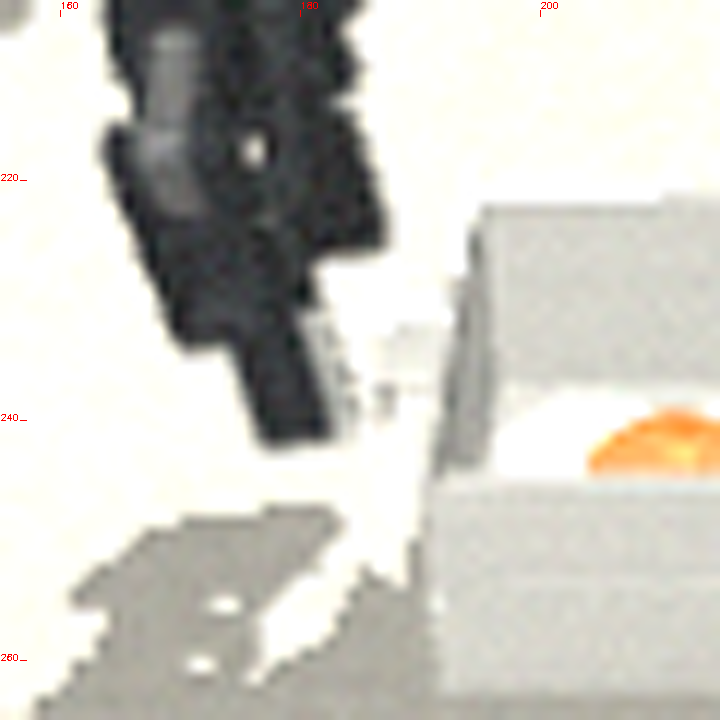

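View pics/si5.png

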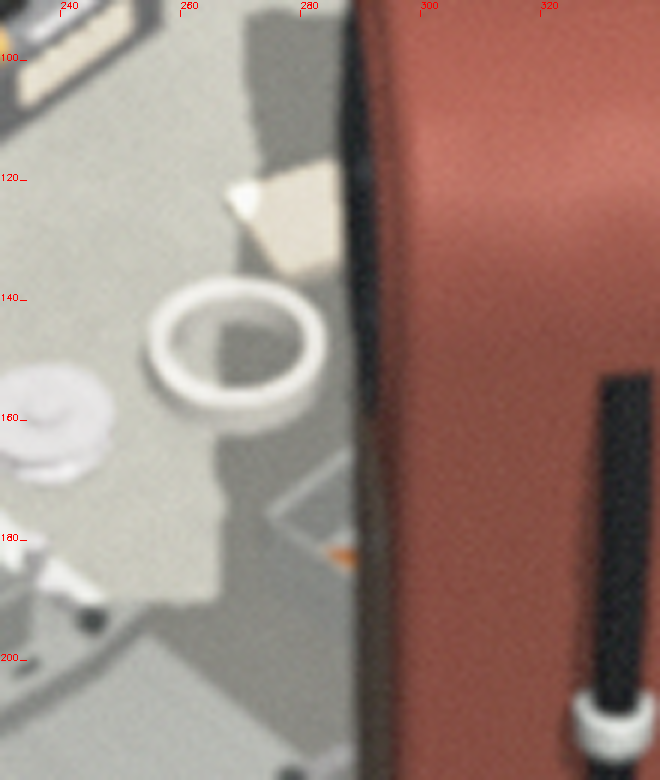

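```bash
python3 - <<'E'
from h import *
im,A,s=grab("scene")
R1=Rt(np.radians(90.4));p=np.array([.5324,-.1748,.2771])
for k in(-.012,0): print(proj(A,[p+R1@np.array([k,v,w]) for v in(.03,-.03,-.045) for w in(-.011,0,.011)]).round(1))
i=cv2.imread("pics/s1.png");crop(i,180,100,260,170,8,"pics/s1c.png")
E
```

```text
[[211.7 148.6]
 [216.5 148.4]
 [221.3 148.3]
 [211.2 161.8]
 [216.2 161.6]
 [221.2 161.5]
 [211.1 165.2]
 [216.1 165.1]
 [221.1 165. ]]
[[212.  153.1]
 [216.8 153. ]
 [221.6 152.9]
 [211.5 166.4]
 [216.5 166.3]
 [221.4 166.2]
 [211.4 169.9]
 [216.4 169.8]
 [221.4 169.6]]
```

View pics/s1c.png

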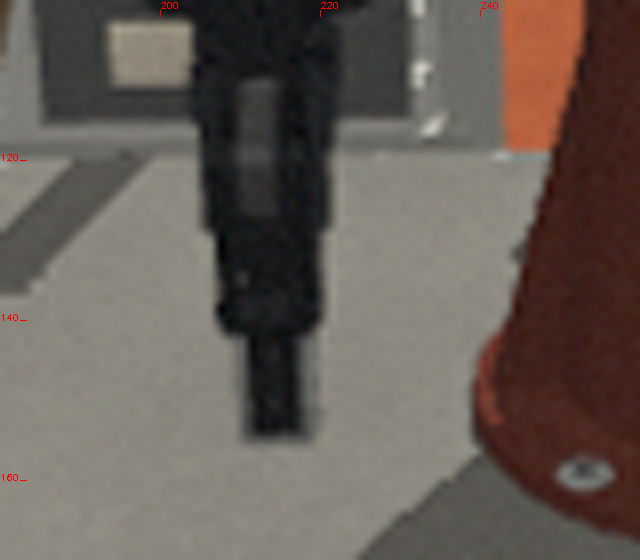

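```bash
python3 - <<'E'
from h import *
i=cv2.imread("pics/w3.png");i=cv2.convertScaleAbs(i,alpha=1.5,beta=15);crop(i,140,240,420,400,3,"pics/w3c.png")
f=manip.grab_frame("wrist");K,_=cam(f,manip.observe());M=np.linalg.inv(f["mount"])
for k in(-.03,-.02,-.01,0): print(k,proj((K,M),[[k,v,w] for v in(.03,.045) for w in(-.011,.011)]).round(0).tolist())
E
```

```text
-0.03 [[337.0, 256.0], [335.0, 294.0], [368.0, 256.0], [364.0, 294.0]]
-0.02 [[334.0, 247.0], [332.0, 284.0], [363.0, 247.0], [359.0, 284.0]]
-0.01 [[331.0, 239.0], [329.0, 274.0], [358.0, 239.0], [355.0, 274.0]]
0 [[328.0, 232.0], [326.0, 265.0], [354.0, 232.0], [351.0, 265.0]]
```

View pics/w3c.png

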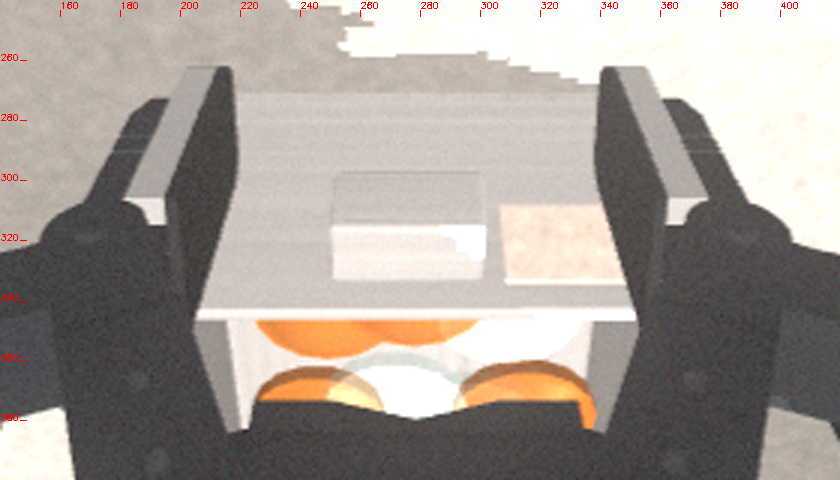

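```bash
python3 -m pendant '[{"xyz":[4,0,-0.7],"rotation":[0,0,0],"hand":60},{"xyz":[4,0,-0.7],"rotation":[0,0,0],"hand":60},{"xyz":[4,0,-0.7],"rotation":[0,0,0],"hand":60},{"xyz":[0,0,0],"rotation":[0,0,0],"hand":60},{"xyz":[0,0,0],"rotation":[0,0,0],"hand":60}]'
python3 - <<'E'
from h import *
plan([.5104,-.2825,.02],np.radians(87.4),.16)
im,A,s=grab("scene"); crop(cv2.convertScaleAbs(im,alpha=1.3),155,205,215,265,8,"pics/s6c.png")
E
```

```text
time: 8.05
position: [0.5108, -0.2678, 0.008]
eef_rot: [-0.447, 0.469, 0.527, 0.549]
wrist_force: [0.9, -0.2, 0.7]
opening: 0.0602
pos [ 0.5108 -0.2678  0.008 ] shift mm (tool) [-14.2  -0.2 -12.6] rot [ 0.0014  0.0001 -0.0035] t 8.05 F [ 0.9 -0.2  0.7] op 0.0602
```

View pics/s6c.png

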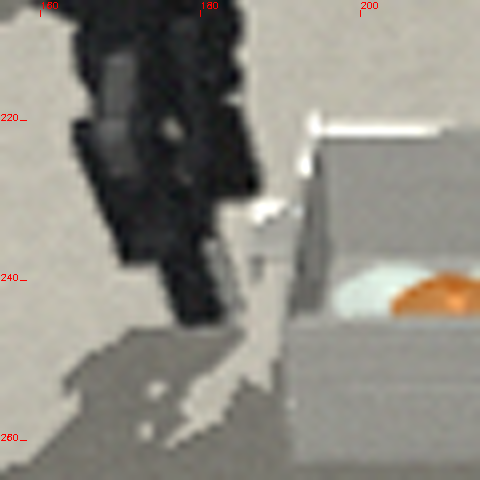

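```bash
python3 -m pendant '[{"xyz":[4,0,-0.7],"rotation":[0,0,0],"hand":60},{"xyz":[4,0,-0.7],"rotation":[0,0,0],"hand":60},{"xyz":[2,0,-0.4],"rotation":[0,0,0],"hand":60},{"xyz":[0.8,0,5],"rotation":[0,0,0],"hand":60},{"xyz":[0.5,0,3],"rotation":[0,0,0],"hand":60},{"xyz":[0.3,0,2],"rotation":[0,0,0],"hand":60},{"xyz":[0.3,0,2],"rotation":[0,0,0],"hand":60},{"xyz":[0.3,0,2],"rotation":[0,0,0],"hand":60},{"xyz":[0.3,0,2],"rotation":[0,0,0],"hand":60},{"xyz":[0,0,0],"rotation":[0,0,0],"hand":60}]'
python3 - <<'E'
from h import *
plan([.5104,-.2825,.02],np.radians(87.4),.16)
im,A,s=grab("scene"); crop(cv2.convertScaleAbs(im,alpha=1.3),155,205,255,275,8,"pics/s7c.png")
E
```

```text
time: 9.1
position: [0.5118, -0.2523, -0.0017]
eef_rot: [-0.448, 0.469, 0.527, 0.549]
wrist_force: [-0.7, -1.5, -0.1]
opening: 0.06
pos [ 0.5118 -0.2523 -0.0017] shift mm (tool) [-26.2   0.2 -26.4] rot [ 0.0015 -0.0011 -0.0028] t 9.1 F [-0.7 -1.5 -0.1] op 0.06
```

View pics/s7c.png

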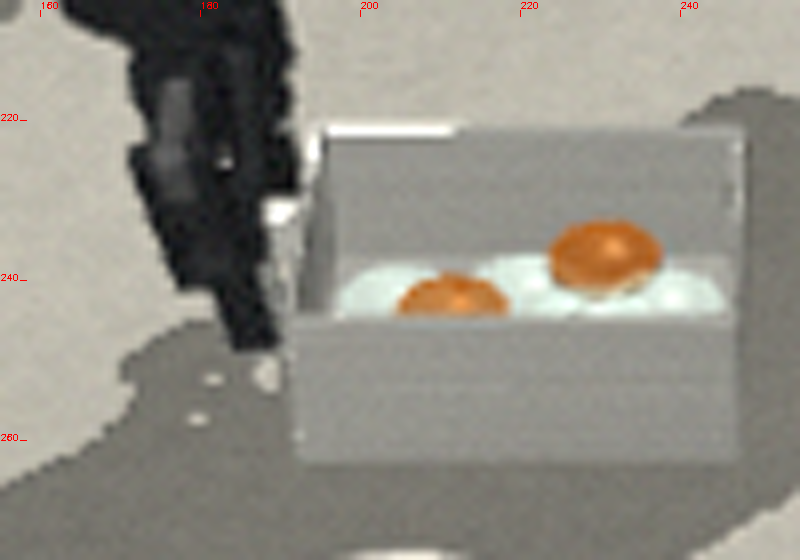

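```bash
cat >> h.py <<'E'
RO=np.array([.5322,-.0445]); RY=np.radians(85.2); LX=np.array([np.cos(RY),np.sin(RY)]); LY=np.array([-LX[1],LX[0]])
def lane(p): p=np.asarray(p); return np.array([(p[:2]-RO)@LX,(p[:2]-RO)@LY])
def world(x,y,z=0): return np.r_[RO+x*LX+y*LY,z]
E
python3 - <<'E'
from h import *
s=manip.observe();print(lane(s["position"]))
plan(world(-.14,0,0),RY,.16)
E
```

```text
[-0.20873323  0.00293229]
pos [ 0.5118 -0.2523 -0.0017] shift mm (tool) [ 9.2 -5.7 68. ] rot [ 0.0393 -0.0008 -0.0088] t 9.15 F [ 0.4 -2.2  0. ] op 0.0599
```

```bash
python3 -m pendant '[{"xyz":[0.5,-0.3,3],"rotation":[0.006,0,-0.001],"hand":60},{"xyz":[0.8,-0.6,5],"rotation":[0.007,0,-0.002],"hand":60},{"xyz":[0.8,-0.6,6],"rotation":[0.007,0,-0.002],"hand":60},{"xyz":[0.8,-0.6,6],"rotation":[0.007,0,-0.002],"hand":60},{"xyz":[0.8,-0.6,6],"rotation":[0.006,0,-0.001],"hand":60},{"xyz":[0.8,-0.6,6],"rotation":[0.006,0,-0.001],"hand":60},{"xyz":[0.8,-0.3,6],"rotation":[0,0,0],"hand":60},{"xyz":[0.8,0,6],"rotation":[0,0,0],"hand":60},{"xyz":[0.8,0,6],"rotation":[0,0,0],"hand":60},{"xyz":[0.6,0,4],"rotation":[0,0,0],"hand":60},{"xyz":[0,0,0],"rotation":[0,0,0],"hand":60}]'
python3 - <<'E'
from h import *
s=manip.observe();print(lane(s["position"]))
plan(world(-.14,0,0),RY,.16)
im,A,s=grab("scene"); crop(im,180,195,340,315,5,"pics/s8c.png")
im,A,s=grab("wrist"); cv2.imwrite("pics/w8.png",im)
E
```

```text
time: 10.25
position: [0.5192, -0.1969, -0.0006]
eef_rot: [-0.439, 0.477, 0.516, 0.56]
wrist_force: [-0.9, 0.6, -0.4]
opening: 0.0599
[-0.15295842  0.00017487]
pos [ 0.5192 -0.1969 -0.0006] shift mm (tool) [ 1.5 -0.2 12.9] rot [ 0.001   0.0006 -0.0002] t 10.25 F [-0.9  0.6 -0.4] op 0.0599
```

View pics/s8c.png

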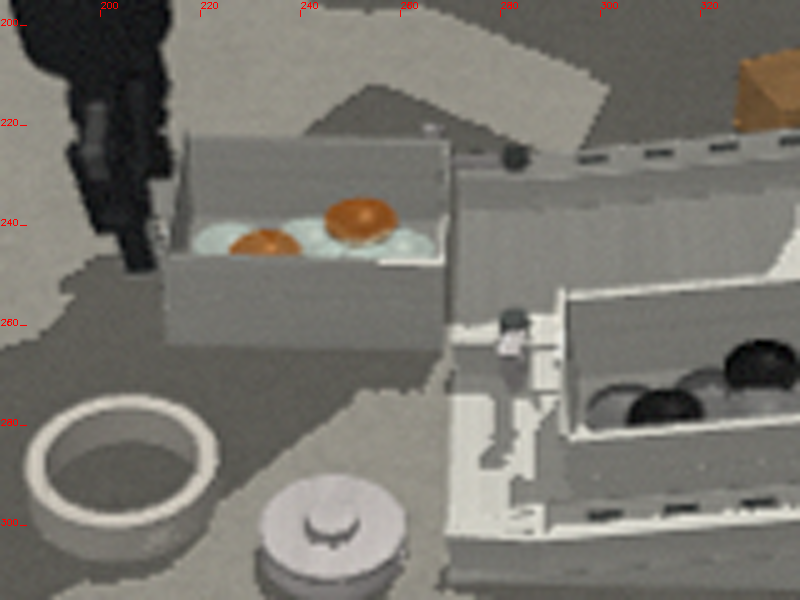

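View pics/w8.png

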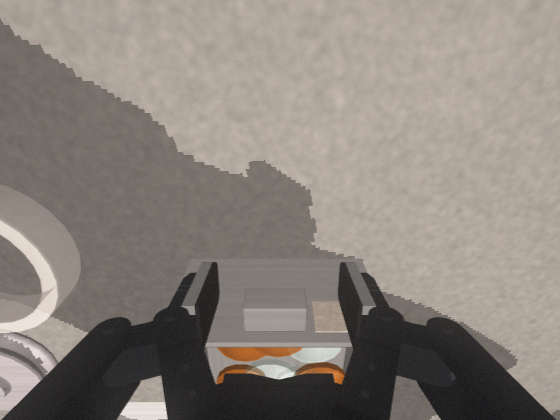

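```bash
python3 - <<'E'
from h import *
i=cv2.imread("pics/w8.png");crop(cv2.convertScaleAbs(i,alpha=1.5,beta=15),180,240,380,400,4,"pics/w8c.png")
E
```

```text
(no output)
```

View pics/w8c.png

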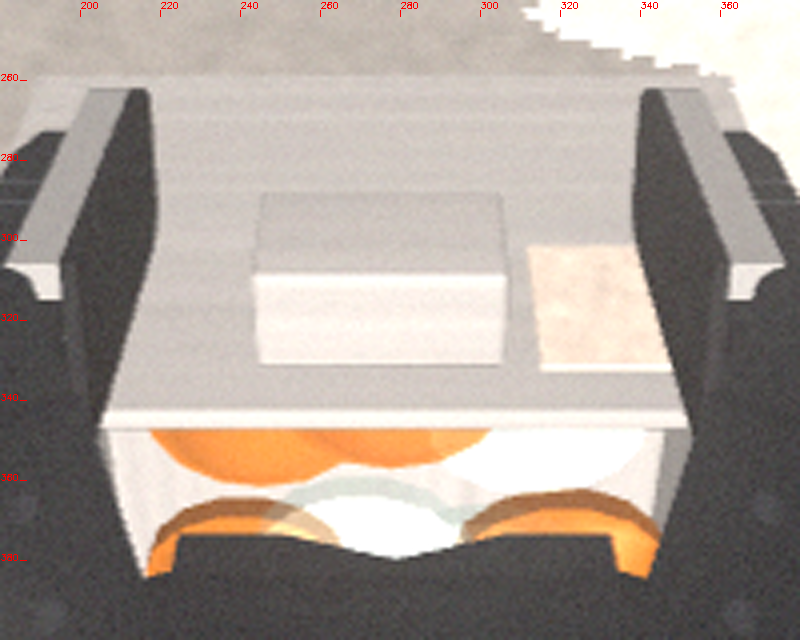

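```bash
python3 -m pendant '[{"xyz":[0.5,0.2,3],"rotation":[0,0,0],"hand":60},{"xyz":[0.8,0.2,5],"rotation":[0,0,0],"hand":60},{"xyz":[0.8,0.2,5],"rotation":[0,0,0],"hand":60},{"xyz":[0.8,0.2,5],"rotation":[0,0,0],"hand":60},{"xyz":[0.8,0.2,5],"rotation":[0,0,0],"hand":60},{"xyz":[0.8,0,5],"rotation":[0,0,0],"hand":60},{"xyz":[0.8,0,5],"rotation":[0,0,0],"hand":60},{"xyz":[0.8,0,5],"rotation":[0,0,0],"hand":60},{"xyz":[0.5,0,3],"rotation":[0,0,0],"hand":60}]'
python3 - <<'E'
from h import *
s=manip.observe();print(lane(s["position"]),s["wrist_force"],s["torque"])
plan(world(-.02,0.0015,0),RY,.16)
im,A,s=grab("scene"); crop(im,200,195,360,315,5,"pics/s9c.png")
im,A,s=grab("wrist"); cv2.imwrite("pics/w9.png",im[220:])
E
```

```text
time: 11.25
position: [0.5217, -0.1561, -0.0005]
eef_rot: [-0.439, 0.477, 0.515, 0.56]
wrist_force: [-0.8, -5.0, -0.6]
opening: 0.0601
[-0.11213649  0.00112849] [-0.82442664 -5.03119983 -0.6190074 ] [-1.22743586  0.12003375 -0.03081339]
pos [ 5.217e-01 -1.561e-01 -5.000e-04] shift mm (tool) [14.1  0.3 91.1] rot [ 0.0006 -0.0008 -0.    ] t 11.25 F [-0.8 -5.  -0.6] op 0.0601
```

View pics/s9c.png

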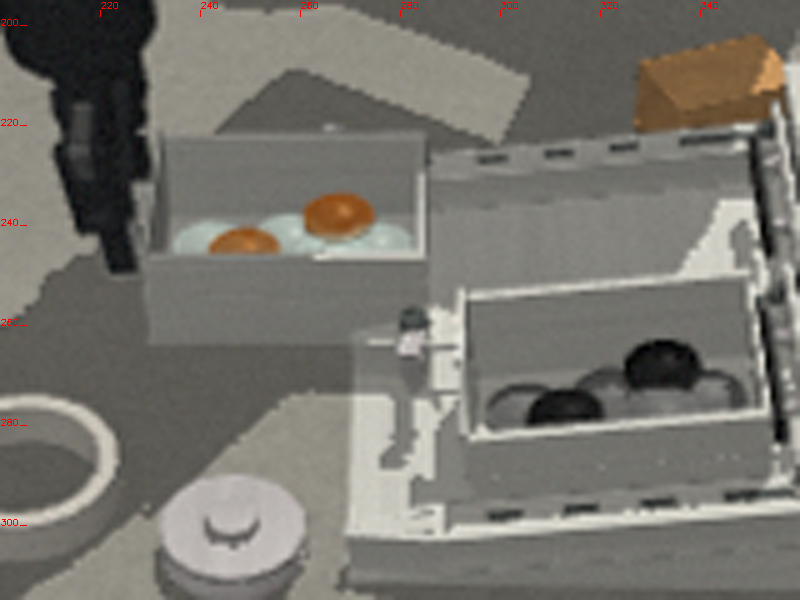

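View pics/w9.png

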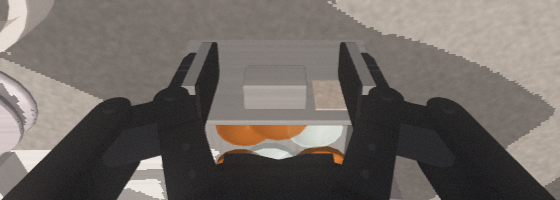

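```bash
python3 -m pendant '[{"xyz":[0.5,0,3],"rotation":[0,0,0],"hand":60},{"xyz":[0.8,0,5],"rotation":[0,0,0],"hand":60},{"xyz":[0.8,0,5],"rotation":[0,0,0],"hand":60},{"xyz":[0.8,0,5],"rotation":[0,0,0],"hand":60}]'
python3 -m pendant '[{"xyz":[0.8,0,5],"rotation":[0,0,0],"hand":60},{"xyz":[0.8,0,5],"rotation":[0,0,0],"hand":60},{"xyz":[0.8,0,5],"rotation":[0,0,0],"hand":60},{"xyz":[0.5,0,3],"rotation":[0,0,0],"hand":60},{"xyz":[0,0,0],"rotation":[0,0,0],"hand":60},{"xyz":[0,0,0],"rotation":[0,0,0],"hand":60}]'
python3 - <<'E'
from h import *
s=manip.observe();print(lane(s["position"]),s["wrist_force"],s["torque"])
plan(world(-.02,0.0015,0),RY,.16)
im,A,s=grab("scene"); crop(im,200,195,360,315,5,"pics/s10c.png")
im,A,s=grab("wrist"); cv2.imwrite("pics/w10.png",im[220:])
E
```

```text
time: 11.75
position: [0.5231, -0.1384, -0.0006]
eef_rot: [-0.439, 0.477, 0.515, 0.56]
wrist_force: [-0.8, -3.9, 0.4]
opening: 0.0604
time: 12.35
position: [0.5246, -0.1196, -0.0007]
eef_rot: [-0.439, 0.477, 0.516, 0.56]
wrist_force: [1.1, -1.6, 0.1]
opening: 0.0601
[-0.07552081  0.00128168] [ 1.14007905 -1.59281629  0.14546937] [-0.45148035 -0.04490486  0.00524246]
pos [ 0.5246 -0.1196 -0.0007] shift mm (tool) [ 8.2  0.2 54.9] rot [ 0.0006  0.0006 -0.0003] t 12.35 F [ 1.1 -1.6  0.1] op 0.0601
```

View pics/s10c.png

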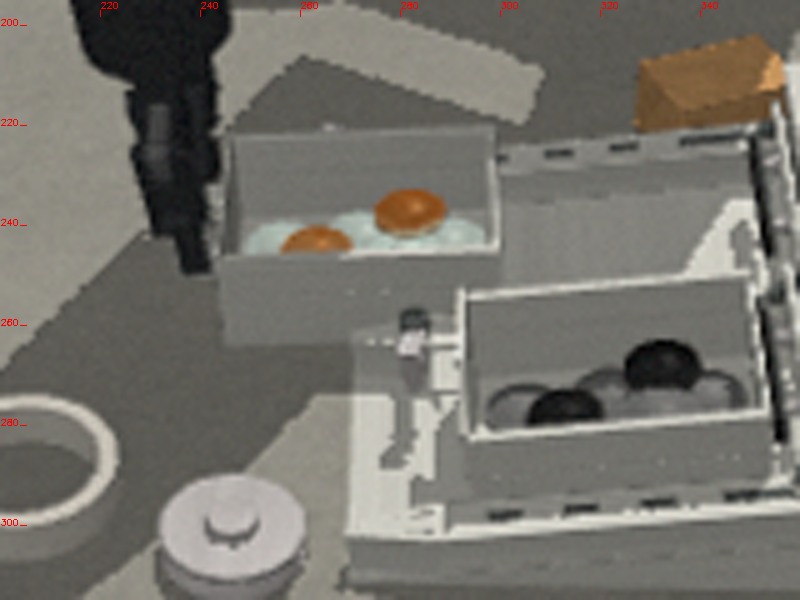

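View pics/w10.png

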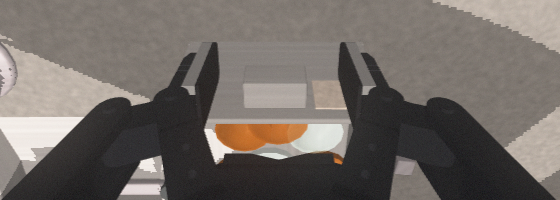

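```bash
python3 -m pendant '[{"xyz":[0.5,0,3],"rotation":[0,0,0],"hand":60},{"xyz":[0.8,0,5],"rotation":[0,0,0],"hand":60},{"xyz":[0.8,0,5],"rotation":[0,0,0],"hand":60},{"xyz":[0.8,0,5],"rotation":[0,0,0],"hand":60},{"xyz":[0.8,0,5],"rotation":[0,0,0],"hand":60},{"xyz":[0.8,0,5],"rotation":[0,0,0],"hand":60}]'
python3 -m pendant '[{"xyz":[0.8,0,5],"rotation":[0,0,0],"hand":60},{"xyz":[0.8,0,5],"rotation":[0,0,0],"hand":60},{"xyz":[0.8,0,5],"rotation":[0,0,0],"hand":60},{"xyz":[0.8,0,5],"rotation":[0,0,0],"hand":60},{"xyz":[0.8,0,5],"rotation":[0,0,0],"hand":60},{"xyz":[0.8,0,5],"rotation":[0,0,0],"hand":60},{"xyz":[0.5,0,3],"rotation":[0,0,0],"hand":60}]'
python3 - <<'E'
from h import *
s=manip.observe();print(lane(s["position"]),s["wrist_force"],s["torque"])
plan(world(-.00,0.0015,0),RY,.16)
im,A,s=grab("scene"); crop(im,200,195,360,315,5,"pics/s11c.png")
im,A,s=grab("wrist"); cv2.imwrite("pics/w11.png",im)
E
```

```text
time: 13.05
position: [0.5269, -0.0914, -0.0007]
eef_rot: [-0.439, 0.477, 0.515, 0.56]
wrist_force: [-0.7, -4.6, -1.0]
opening: 0.0601
time: 13.75
position: [0.5297, -0.0578, -0.0007]
eef_rot: [-0.439, 0.477, 0.516, 0.56]
wrist_force: [0.2, -2.0, -2.6]
opening: 0.0599
[-0.01348757  0.00141611] [ 0.19016748 -2.04866441 -2.63951124] [-0.94716647  0.12441329  0.00188081]
pos [ 0.5297 -0.0578 -0.0007] shift mm (tool) [ 1.4  0.1 13.4] rot [ 0.0007  0.     -0.0005] t 13.75 F [ 0.2 -2.  -2.6] op 0.0599
```

View pics/s11c.png

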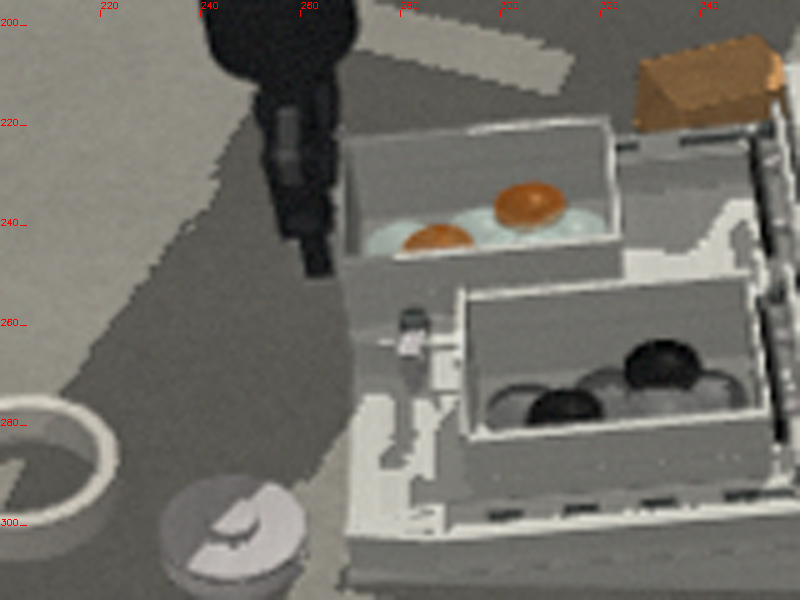

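View pics/w11.png

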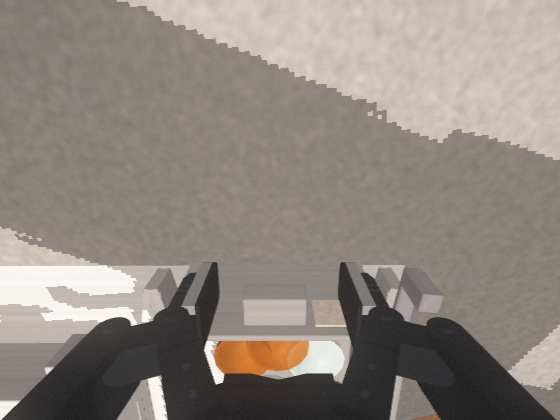

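```bash
python3 -m pendant '[{"xyz":[0.5,0,3],"rotation":[0,0,0],"hand":60},{"xyz":[0.6,0,4],"rotation":[0,0,0],"hand":60},{"xyz":[0.1,0,4],"rotation":[0,0,0],"hand":60},{"xyz":[0.1,0,4],"rotation":[0,0,0],"hand":60},{"xyz":[0.1,0,4],"rotation":[0,0,0],"hand":60},{"xyz":[0.1,0,4],"rotation":[0,0,0],"hand":60},{"xyz":[0.1,0,4],"rotation":[0,0,0],"hand":60},{"xyz":[0,0,2],"rotation":[0,0,0],"hand":60},{"xyz":[0,0,0],"rotation":[0,0,0],"hand":60},{"xyz":[0,0,0],"rotation":[0,0,0],"hand":60}]'
python3 - <<'E'
from h import *
s=manip.observe();print(lane(s["position"]),s["wrist_force"],s["torque"])
plan(world(-.00,0.0015,0),RY,.16)
im,A,s=grab("scene"); crop(im,240,190,380,290,5,"pics/s12c.png")
im,A,s=grab("wrist"); cv2.imwrite("pics/w12.png",im)
im,A,s=grab("side"); cv2.imwrite("pics/si12.png",im)
E
```

```text
time: 14.85
position: [0.533, -0.0304, 0.0032]
eef_rot: [-0.44, 0.477, 0.515, 0.56]
wrist_force: [-0.1, -5.6, 2.0]
opening: 0.0602
[0.01415518 0.0004104 ] [-0.11918715 -5.57917982  1.9784643 ] [-1.00270135  0.02249639 -0.02759422]
pos [ 0.533  -0.0304  0.0032] shift mm (tool) [  0.9   1.1 -14.5] rot [ 0.0002 -0.0013  0.0014] t 14.85 F [-0.1 -5.6  2. ] op 0.0602
```

View pics/s12c.png

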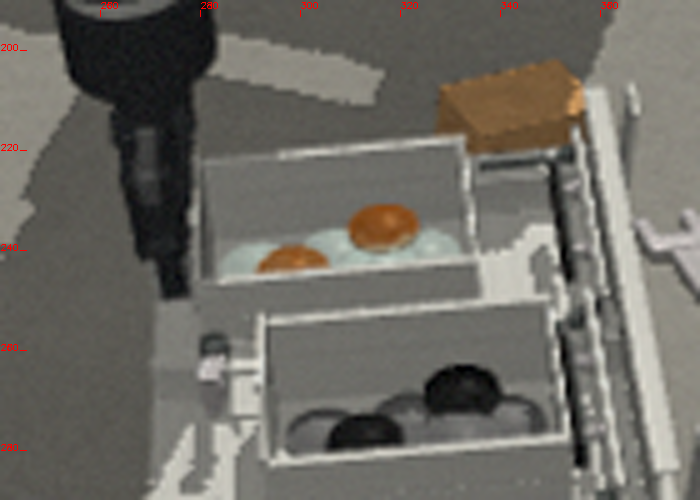

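View pics/w12.png

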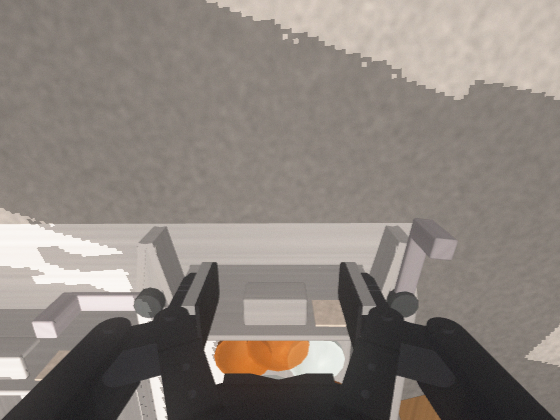

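View pics/si12.png

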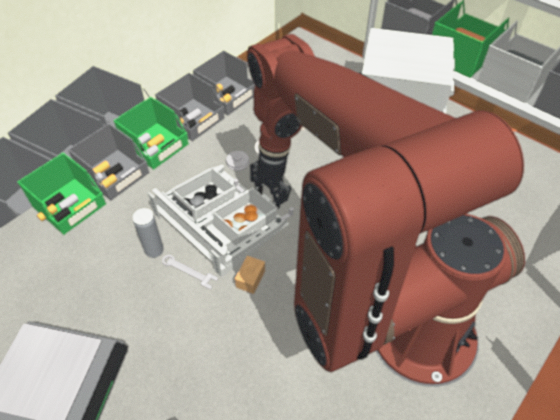

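```bash
cat >> h.py <<'E'
def slope(s,y,h):
    a=.14; return world(s*np.cos(a)-h*np.sin(a),y,s*np.sin(a)+h*np.cos(a))
E
python3 - <<'E'
from h import *
im,A,s=grab("scene");crop(cv2.convertScaleAbs(im,alpha=1.4),320,195,380,290,8,"pics/s12d.png")
for v in(.15,.155,.16,.165,.17): print(v,proj(A,[slope(v,.052,.054),slope(v,-.052,.054),slope(v-.14,.052,.06),slope(v-.14,-.052,.06)]).round(1).tolist())
for v in(.18,.19,.20,.21,.22): print("bar",v,proj(A,[slope(v,.04,.042),slope(v,-.04,.042),slope(v,.04,.026),slope(v,-.04,.026)]).round(1).tolist())
print("stop plate",proj(A,[slope(.232,.0,.056),slope(.232,.067,.056),slope(.232,-.067,.056)]))
print("nb", [ (v,proj(A,[slope(v,-.134+.04,.042),slope(v,-.134-.04,.042)]).round(1).tolist()) for v in (.18,.2,.22)])
E
```

```text
0.15 [[327.6, 217.3], [330.2, 242.5], [273.8, 220.5], [273.0, 245.7]]
0.155 [[329.5, 217.2], [332.2, 242.3], [275.7, 220.3], [275.0, 245.5]]
0.16 [[331.4, 217.0], [334.3, 242.1], [277.6, 220.1], [277.0, 245.3]]
0.165 [[333.4, 216.8], [336.3, 241.9], [279.5, 220.0], [279.0, 245.1]]
0.17 [[335.3, 216.6], [338.4, 241.7], [281.4, 219.8], [281.1, 244.9]]
bar 0.18 [[339.8, 222.7], [342.3, 242.1], [340.1, 227.6], [342.7, 247.1]]
bar 0.19 [[343.7, 222.4], [346.4, 241.8], [344.0, 227.3], [346.7, 246.7]]
bar 0.2 [[347.6, 222.0], [350.5, 241.4], [347.9, 226.9], [350.8, 246.4]]
bar 0.21 [[351.4, 221.7], [354.5, 241.0], [351.7, 226.6], [354.8, 246.0]]
bar 0.22 [[355.3, 221.3], [358.6, 240.7], [355.6, 226.2], [358.9, 245.7]]
stop plate [[361.53814524 225.91644085]
 [358.70014351 210.4003914 ]
 [364.60879334 242.70442484]]
nb [(0.18, [[344.2, 256.3], [347.2, 279.1]]), (0.2, [[352.6, 255.5], [356.0, 278.3]]), (0.22, [[361.0, 254.8], [364.9, 277.6]])]
```

View pics/s12d.png

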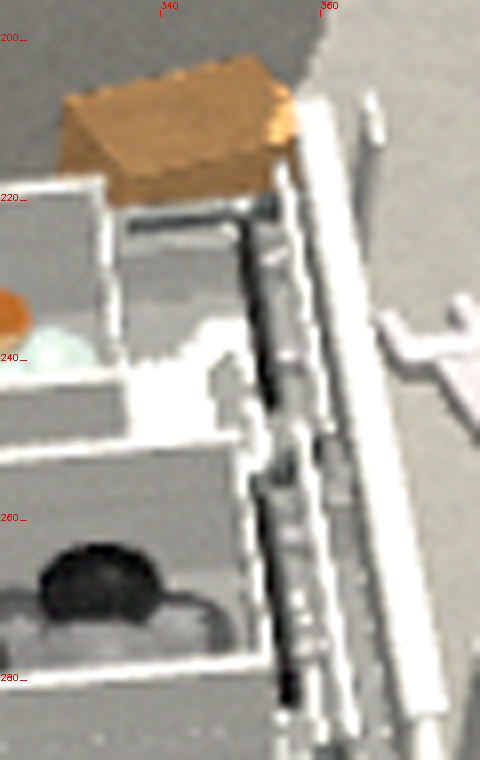

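```bash
python3 -m pendant '[{"xyz":[0.1,0,3],"rotation":[0,0,0],"hand":60},{"xyz":[0.1,0,4],"rotation":[0,0,0],"hand":60},{"xyz":[0.1,0,4],"rotation":[0,0,0],"hand":60},{"xyz":[0.1,0,4],"rotation":[0,0,0],"hand":60},{"xyz":[0.1,0,4],"rotation":[0,0,0],"hand":60},{"xyz":[0.1,0,4],"rotation":[0,0,0],"hand":60},{"xyz":[0.1,0,4],"rotation":[0,0,0],"hand":60},{"xyz":[0,0,3],"rotation":[0,0,0],"hand":60},{"xyz":[0,0,0],"rotation":[0,0,0],"hand":60},{"xyz":[0,0,0],"rotation":[0,0,0],"hand":60}]'
python3 - <<'E'
from h import *
s=manip.observe();print(lane(s["position"]),s["wrist_force"],s["torque"])
plan(slope(.04,0.0005,0),RY,.16)
im,A,s=grab("scene");crop(cv2.convertScaleAbs(im,alpha=1.4),280,195,380,290,8,"pics/s13d.png")
im,A,s=grab("wrist"); cv2.imwrite("pics/w13.png",im)
E
```

```text
time: 16.05
position: [0.5355, -0.0008, 0.0074]
eef_rot: [-0.44, 0.477, 0.515, 0.561]
wrist_force: [0.1, -5.5, 3.9]
opening: 0.0599
[0.04387367 0.00034867] [ 0.05648885 -5.48434325  3.86053038] [-1.11439416 -0.01488906 -0.062748  ]
pos [ 0.5355 -0.0008  0.0074] shift mm (tool) [ 1.1  0.2 -4.5] rot [ 0.0002 -0.0013  0.0016] t 16.05 F [ 0.1 -5.5  3.9] op 0.0599
```

View pics/s13d.png

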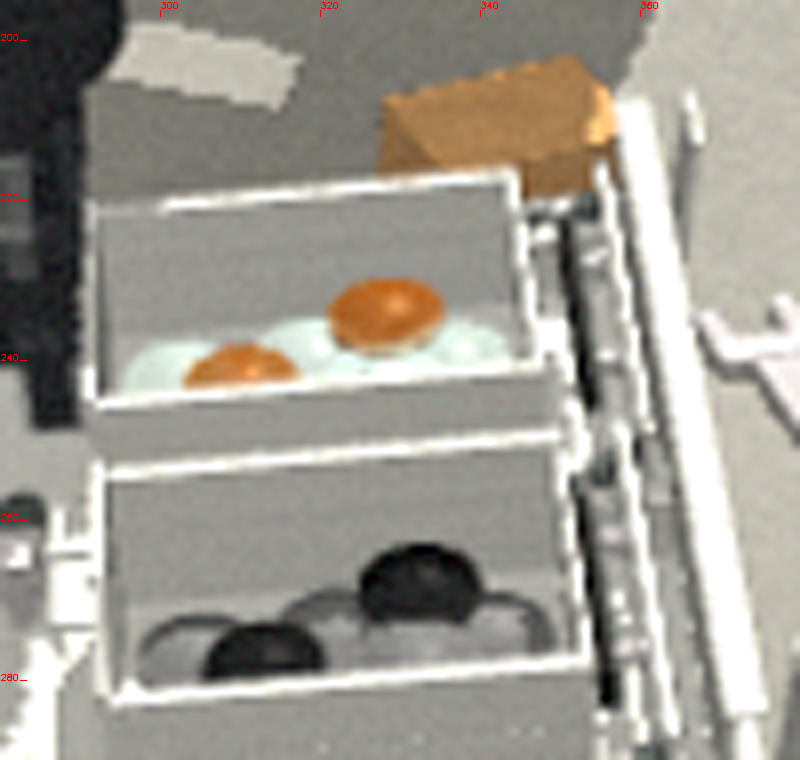

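View pics/w13.png

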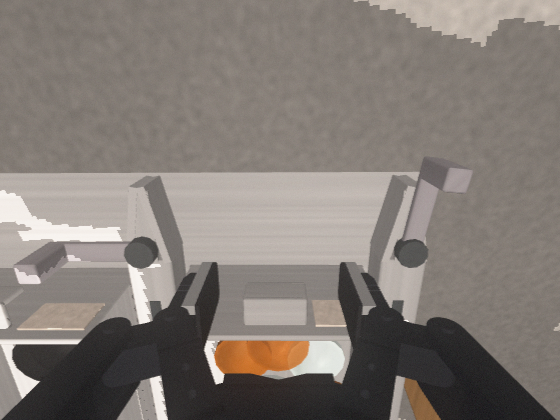

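```bash
python3 -m pendant '[{"xyz":[0,0,1.5],"rotation":[0,0,0],"hand":60},{"xyz":[0,0,2],"rotation":[0,0,0],"hand":60},{"xyz":[0,0,2],"rotation":[0,0,0],"hand":60},{"xyz":[0,0,2],"rotation":[0,0,0],"hand":60},{"xyz":[0,0,1],"rotation":[0,0,0],"hand":60},{"xyz":[0,0,0],"rotation":[0,0,0],"hand":60}]'
python3 -m pendant '[{"xyz":[0,0,1],"rotation":[0,0,0],"hand":60},{"xyz":[0,0,0],"rotation":[0,0,0],"hand":60}]'
python3 -m pendant '[{"xyz":[0,0,1],"rotation":[0,0,0],"hand":60},{"xyz":[0,0,0],"rotation":[0,0,0],"hand":60}]'
python3 - <<'E'
from h import *
s=manip.observe();print(lane(s["position"]),s["wrist_force"],s["torque"])
im,A,s=grab("scene");crop(cv2.convertScaleAbs(im,alpha=1.4),320,195,380,265,10,"pics/s14d.png")
E
```

```text
time: 16.75
position: [0.5361, 0.0074, 0.0085]
eef_rot: [-0.44, 0.477, 0.515, 0.56]
wrist_force: [-0.0, -6.9, 3.3]
opening: 0.0604
time: 16.95
position: [0.5361, 0.0083, 0.0087]
eef_rot: [-0.44, 0.478, 0.515, 0.56]
wrist_force: [-0.2, -7.5, 2.2]
opening: 0.0598
time: 17.15
position: [0.5362, 0.0093, 0.0088]
eef_rot: [-0.44, 0.478, 0.515, 0.56]
wrist_force: [-0.8, -6.0, 2.7]
opening: 0.0598
[0.05393696 0.00054986] [-0.80983954 -5.97336871  2.72551498] [-1.53950472  0.06630971 -0.07487478]
```

View pics/s14d.png

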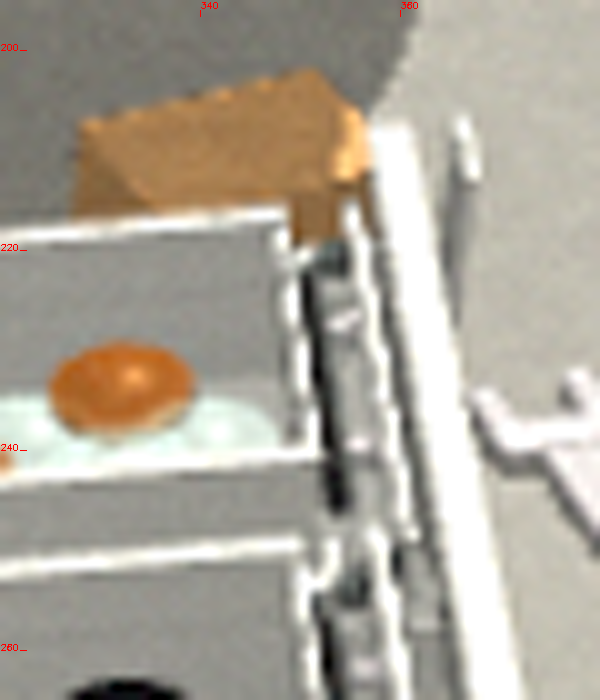

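```bash
for i in 1; do python3 -m pendant '[{"xyz":[0,0,1],"rotation":[0,0,0],"hand":60},{"xyz":[0,0,0],"rotation":[0,0,0],"hand":60}]'; done
python3 -m pendant '[{"xyz":[0,0,1],"rotation":[0,0,0],"hand":60},{"xyz":[0,0,0],"rotation":[0,0,0],"hand":60}]'
python3 -m pendant '[{"xyz":[0,0,0.5],"rotation":[0,0,0],"hand":60},{"xyz":[0,0,0.5],"rotation":[0,0,0],"hand":60},{"xyz":[0,0,0],"rotation":[0,0,0],"hand":60}]'
python3 - <<'E'
from h import *
s=manip.observe();print(lane(s["position"]),s["wrist_force"],s["torque"])
im,A,s=grab("scene");crop(cv2.convertScaleAbs(im,alpha=1.4),320,195,380,265,10,"pics/s15d.png")
E
```

```text
time: 17.4
position: [0.5362, 0.0102, 0.0089]
eef_rot: [-0.44, 0.478, 0.515, 0.56]
wrist_force: [-0.6, -7.2, 2.3]
opening: 0.0603
time: 17.6
position: [0.5363, 0.0112, 0.0091]
eef_rot: [-0.44, 0.478, 0.515, 0.56]
wrist_force: [-0.5, -7.5, 2.5]
opening: 0.0603
time: 17.9
position: [0.5364, 0.0121, 0.0092]
eef_rot: [-0.44, 0.478, 0.515, 0.56]
wrist_force: [0.1, -7.8, 2.2]
opening: 0.0603
[0.05675919 0.00059468] [ 0.12989024 -7.75229166  2.2406452 ] [-1.70083081  0.0092463  -0.07208889]
```

View pics/s15d.png

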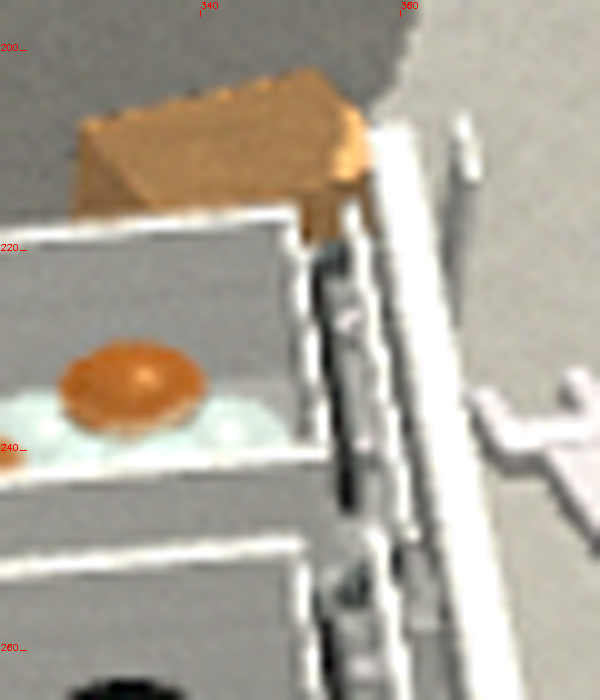

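```bash
python3 -m pendant '[{"xyz":[0,0,0.3],"rotation":[0,0,0],"hand":60},{"xyz":[0,0,0.2],"rotation":[0,0,0],"hand":60},{"xyz":[0,0,0],"rotation":[0,0,0],"hand":60},{"xyz":[0,0,0],"rotation":[0,0,0],"hand":60},{"xyz":[0,0,0],"rotation":[0,0,0],"hand":60},{"xyz":[0,0,0],"rotation":[0,0,0],"hand":60},{"xyz":[0,0,0],"rotation":[0,0,0],"hand":60}]'
python3 - <<'E'
from h import *
s=manip.observe();print(lane(s["position"]),s["wrist_force"],s["torque"])
im,A,s=grab("wrist"); cv2.imwrite("pics/w15.png",im);np.savez("w15.npz",K=A[0],M=A[1])
E
```

```text
time: 18.65
position: [0.5364, 0.0125, 0.0093]
eef_rot: [-0.44, 0.478, 0.515, 0.56]
wrist_force: [-0.1, -7.3, 1.5]
opening: 0.06
[0.0571993  0.00056829] [-0.07617847 -7.25078205  1.48362394] [-1.71961183  0.0615444  -0.01235958]
```

View pics/w15.png

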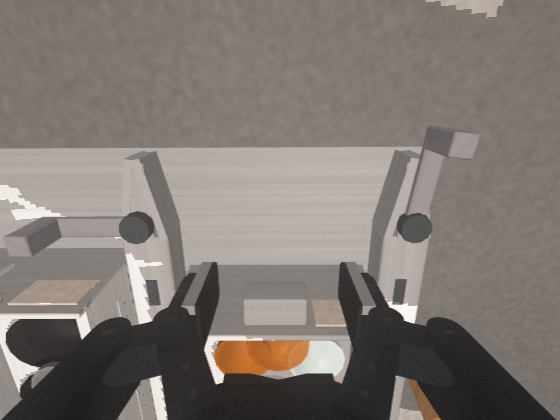

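```bash
python3 -m pendant '[{"xyz":[0,0,-1],"rotation":[0,0,0],"hand":60},{"xyz":[0,0,-2],"rotation":[0,0,0],"hand":60},{"xyz":[0,0,-5],"rotation":[0,0,0],"hand":60},{"xyz":[0,0,-10],"rotation":[0,0,0],"hand":60},{"xyz":[0,0,-15],"rotation":[0,0,0],"hand":60},{"xyz":[0,0,-20],"rotation":[0,0,0],"hand":60},{"xyz":[0,0,-20],"rotation":[0,0,0],"hand":60},{"xyz":[-20,0,-10],"rotation":[0,0,0],"hand":30},{"xyz":[-30,0,0],"rotation":[0,0,0],"hand":0},{"xyz":[-30,0,0],"rotation":[0,0,0],"hand":0},{"xyz":[-10,0,0],"rotation":[0,0,0],"hand":0},{"xyz":[0,0,0],"rotation":[0,0,0],"hand":0}]'
python3 -m pendant '[{"xyz":[0,0,0],"rotation":[0,0,0],"hand":0},{"xyz":[0,0,0],"rotation":[0,0,0],"hand":0}]'
python3 - <<'E'
from h import *
s=manip.observe();print(lane(s["position"]),s["wrist_force"],s["opening"])
im,A,s=grab("wrist"); cv2.imwrite("pics/w16.png",im);np.savez("w16.npz",K=A[0],M=A[1])
im,A,s=grab("scene");crop(cv2.convertScaleAbs(im,alpha=1.4),320,195,380,265,10,"pics/s16d.png");cv2.imwrite("pics/s16.png",im)
E
```

```text
time: 19.9
position: [0.5287, -0.0836, 0.0855]
eef_rot: [-0.44, 0.477, 0.514, 0.561]
wrist_force: [0.7, -0.2, -0.4]
opening: -0.0003
time: 20.1
position: [0.5269, -0.0817, 0.0826]
eef_rot: [-0.438, 0.478, 0.516, 0.56]
wrist_force: [0.2, 0.6, -0.6]
opening: 0.0002
[-0.03749141  0.00221771] [ 0.16929185  0.55656092 -0.58986881] 0.00018408219693144586
```

View pics/w16.png

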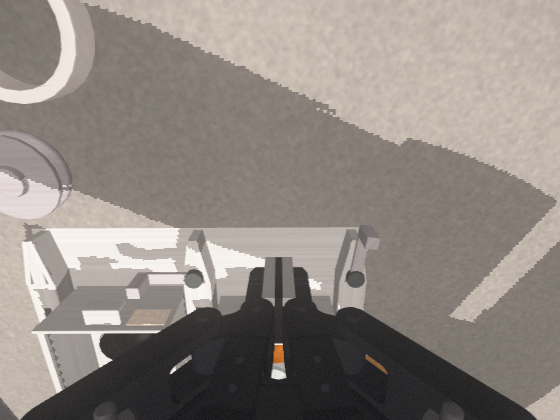

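View pics/s16d.png

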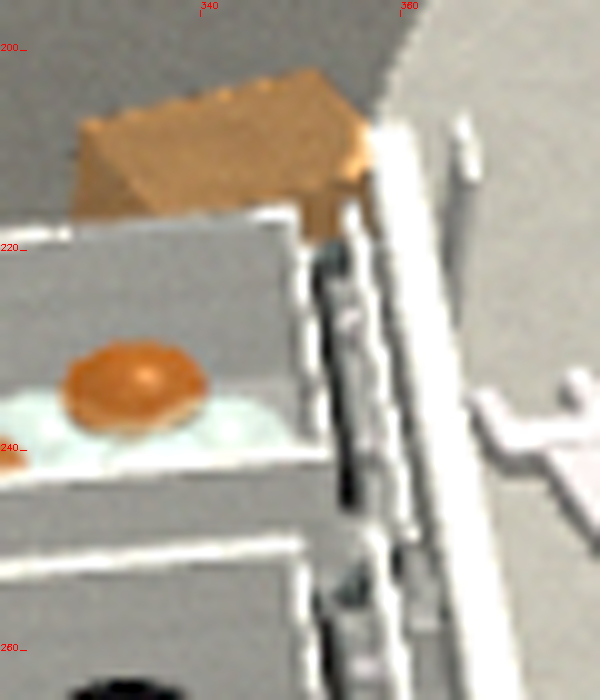

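```bash
python3 - <<'E'
from h import *
s=manip.observe();im,A,_=grab("scene");i=cv2.imread("pics/s16.png")
Rm=R.from_quat(s["eef_rot"]).as_matrix()
P=proj(A,[s["position"]+Rm@np.array([k,0,w]) for k in(-.03,-.02,-.01,0) for w in(-.011,.011)]);print(P.round(1))
crop(cv2.convertScaleAbs(i,alpha=1.4),220,160,300,250,8,"pics/s16t.png")
d=np.load("w16.npz");W=(d["K"],d["M"])
crop(cv2.convertScaleAbs(cv2.imread("pics/w16.png"),alpha=1.4),180,210,400,330,3,"pics/w16c.png")
E
```

```text
[[251.6 215.8]
 [260.3 214.9]
 [252.3 219. ]
 [261.  218.1]
 [253.  222.2]
 [261.7 221.3]
 [253.7 225.4]
 [262.3 224.4]]
```

View pics/s16t.png

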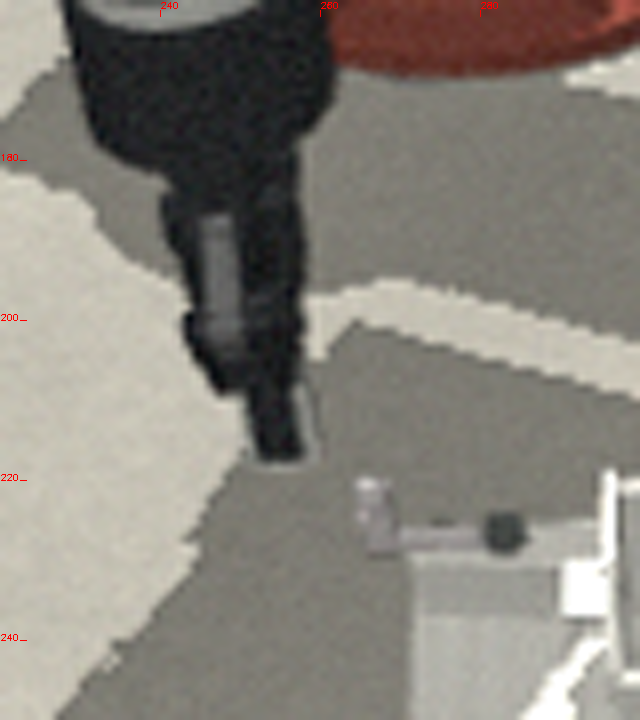

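View pics/w16c.png

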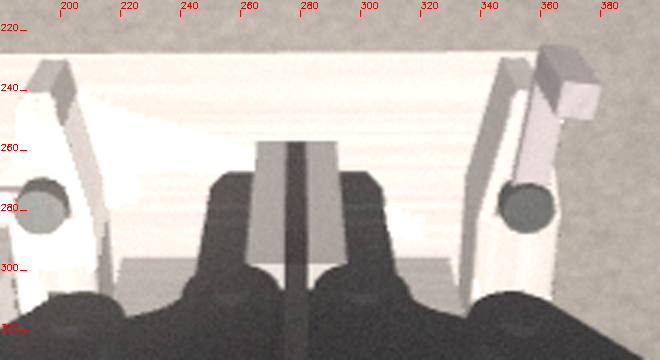

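```bash
python3 - <<'E'
from h import *
d=np.load("w16.npz");W=(d["K"],d["M"])
for th in (-.2,-.3,-.4,-.5,-.6):
    p=[slope(.034-.042*np.cos(th),.067-.042*np.sin(th),.049),slope(.034,.067,.031)]
    f=manip.grab_frame("scene") if th==-.2 else f
    print(th,proj(W,p).round(1).tolist(),proj(cam(f),p).round(1).tolist())
p=back(W,(370.5,244),.048)[0];print(p,lane(p))
E
```

```text
-0.2 [[377.4, 247.3], [355.5, 281.9]] [[268.1, 219.2], [284.2, 225.0]]
-0.3 [[382.8, 248.5], [355.5, 281.9]] [[268.5, 218.2], [284.2, 225.0]]
-0.4 [[388.0, 250.3], [355.5, 281.9]] [[269.1, 217.3], [284.2, 225.0]]
-0.5 [[392.8, 252.5], [355.5, 281.9]] [[269.8, 216.4], [284.2, 225.0]]
-0.6 [[397.3, 255.1], [355.5, 281.9]] [[270.6, 215.6], [284.2, 225.0]]
[ 0.46123874 -0.05573394  0.048     ] [-0.01713242  0.06977236]
```

```bash
cat >> h.py <<'E'
KT=-.027
def tcp_for_tip(sx,y,h): # slope coords of tip centre -> TCP world
    return slope(sx,y,h)-Rt(RY,.16)@np.array([KT,0,0])
def corner_path(th,gap=0,h=.037,r=.042,corner=(-.011,.006)):
    t=np.array([np.sin(th),-np.cos(th)]);T=np.array([.034,.067])+r*np.array([-np.cos(th),-np.sin(th)])
    c=T-t*(.005+gap)+np.array(corner); return tcp_for_tip(c[0],c[1],h)
E
python3 - <<'E'
from h import *
d=np.load("w16.npz");W=(d["K"],d["M"])
for z in(.032,.035,.038):
  p=back(W,[(355.3,279),(191+2,278.5)],z); print(z,[lane(q) for q in p], "expected",lane(slope(.034,.067,z-.0047)))
print("tab base?",lane(back(W,(370.5,244),.048)[0]))
print(corner_path(-.1),corner_path(-.1,.015))
plan(corner_path(-.1,.018,h=.10),RY,.16)
E
```

```text
0.032 [array([0.02922483, 0.06760304]), array([ 0.02832098, -0.06796502])] expected [0.02985782 0.067     ]
0.035 [array([0.02663645, 0.06665115]), array([ 0.02574586, -0.06692843])] expected [0.02943919 0.067     ]
0.038 [array([0.02404808, 0.06569927]), array([ 0.02317074, -0.06589184])] expected [0.02902056 0.067     ]
tab base? [-0.01713242  0.06977236]
[ 0.44873248 -0.05653137  0.00743047] [ 0.43398385 -0.05380482  0.00763944]
pos [ 0.5274 -0.0818  0.0835] shift mm (tool) [15.3 98.3  9.3] rot [ 0.0005  0.0003 -0.0014] t 20.3 F [-0.1 -0.6 -0.9] op 0.0
```

```bash
python3 -m pendant '[{"xyz":[0,10,0],"rotation":[0,0,0],"hand":0},{"xyz":[0,25,2],"rotation":[0,0,0],"hand":0},{"xyz":[0,25,3],"rotation":[0,0,0],"hand":0},{"xyz":[5,25,3],"rotation":[0,0,0],"hand":0},{"xyz":[5,13,1],"rotation":[0,0,0],"hand":0},{"xyz":[5,0,0],"rotation":[0,0,0],"hand":0},{"xyz":[0,0,0],"rotation":[0,0,0],"hand":0}]'
python3 - <<'E'
from h import *
plan(corner_path(-.1,.018,h=.037),RY,.16)
im,A,s=grab("wrist"); cv2.imwrite("pics/w17.png",im);np.savez("w17.npz",K=A[0],M=A[1])
crop(cv2.convertScaleAbs(im,alpha=1.3),140,180,340,320,4,"pics/w17c.png")
E
```

```text
time: 21.0
position: [0.4309, -0.0627, 0.0705]
eef_rot: [-0.439, 0.477, 0.515, 0.56]
wrist_force: [-0.3, -0.4, 0.5]
opening: 0.0001
pos [ 0.4309 -0.0627  0.0705] shift mm (tool) [63.5  0.7 -0.7] rot [ 0.0001 -0.0002 -0.0001] t 21.0 F [-0.3 -0.4  0.5] op 0.0001
```

View pics/w17c.png

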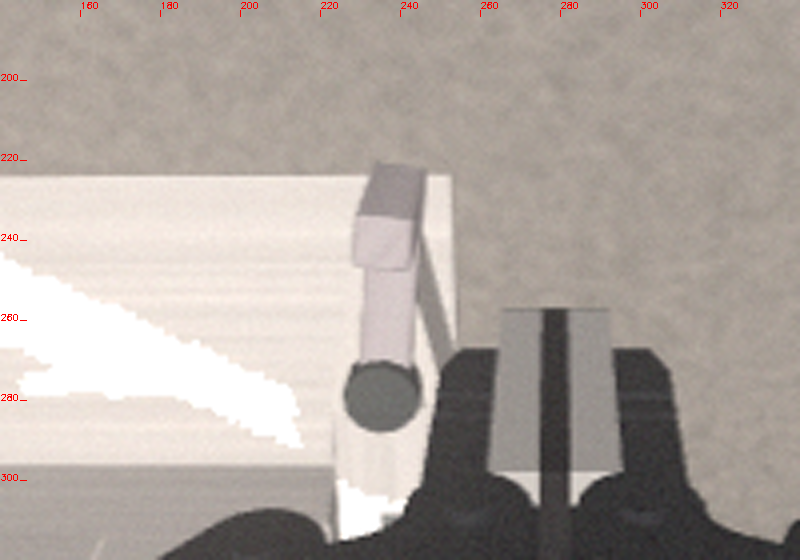

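```bash
python3 - <<'E'
from h import *
d=np.load("w17.npz");W=(d["K"],d["M"])
p=back(W,(235.5,240.5),.0475)[0];q=back(W,(235.5,279),.033)[0];print(lane(p),lane(q))
for th in(-.3,-.2,-.1,0,.1): print(th,lane(slope(.034-.042*np.cos(th),.067-.042*np.sin(th),.049)),proj(W,slope(.034-.042*np.cos(th),.067-.042*np.sin(th),.049)))
s=manip.observe();print(lane(s["position"]), proj(W,corner_path(-.1,0,.037)-np.array([0,0,0])))
E
```

```text
[-0.01732837  0.07143961] [0.02848421 0.0667436 ]
-0.3 [-0.01290183  0.07941185] [[247.63319467 246.06662935]]
-0.2 [-0.01393033  0.07534411] [[241.58028526 244.69511406]]
-0.1 [-0.01455157  0.071193  ] [[235.41292234 243.86655951]]
0 [-0.01475934  0.067     ] [[229.20476494 243.5925338 ]]
0.1 [-0.01455157  0.062807  ] [[223.03032107 243.87687514]]
[-0.02673078  0.09900772] [[255.18715818 210.03409273]]
```

```bash
python3 -m pendant '[{"xyz":[10,0,0],"rotation":[0,0,0],"hand":0},{"xyz":[18,0,0],"rotation":[0,0,0],"hand":0},{"xyz":[18,0,0],"rotation":[0,0,0],"hand":0},{"xyz":[10,0,0],"rotation":[0,0,0],"hand":0},{"xyz":[4,0,0],"rotation":[0,0,0],"hand":0},{"xyz":[0,0,0],"rotation":[0,0,0],"hand":0}]'
python3 - <<'E'
from h import *
s=manip.observe();print(s["position"],lane(s["position"]),s["wrist_force"])
im,A,s=grab("scene");crop(cv2.convertScaleAbs(im,alpha=1.4),230,180,310,250,8,"pics/s18.png")
im,A,s=grab("wrist");crop(cv2.convertScaleAbs(im,alpha=1.3),140,180,340,320,4,"pics/w18c.png")
E
```

```text
time: 21.65
position: [0.4317, -0.0531, 0.0114]
eef_rot: [-0.439, 0.477, 0.516, 0.56]
wrist_force: [-0.2, 1.2, 0.5]
opening: -0.0002
[ 0.43171743 -0.05307527  0.01142534] [-0.01695336  0.0994126 ] [-0.23029929  1.17794294  0.49392452]
```

View pics/s18.png

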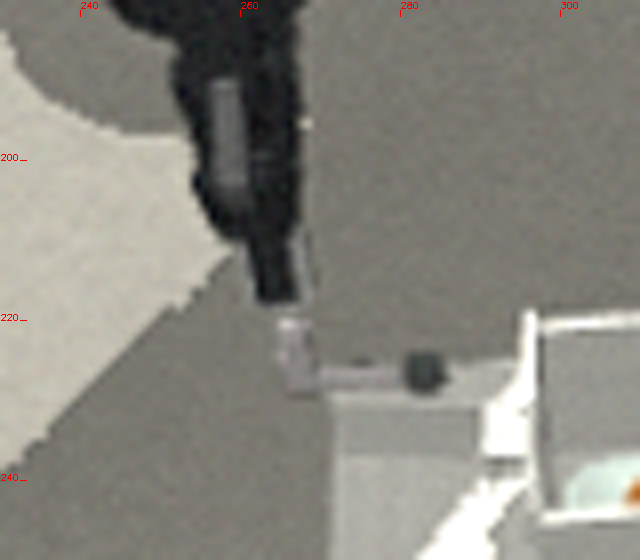

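View pics/w18c.png

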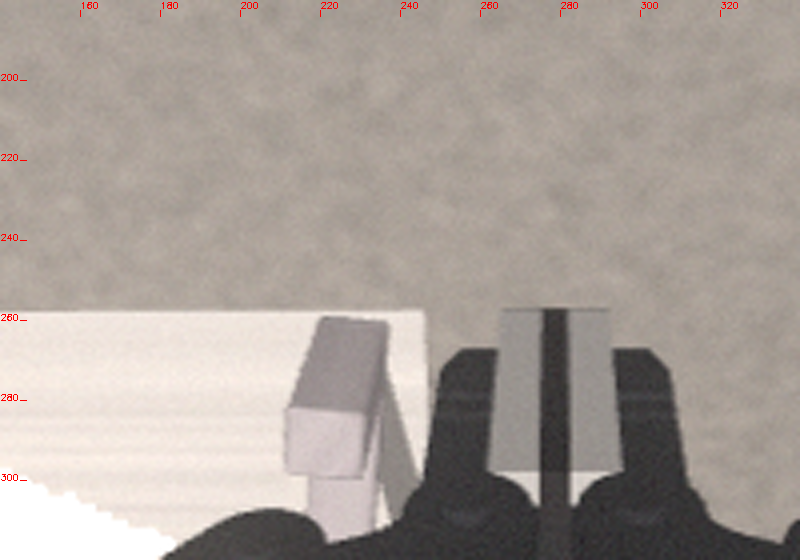

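```bash
python3 - <<'E'
from h import *
im,W,s=grab("wrist")
x=lane(s["position"])
Rm=R.from_quat(s["eef_rot"]).as_matrix()
for k in(-.02,-.025,-.03,-.035):
  P=[s["position"]+Rm@np.array([k,v,w]) for v,w in((.0065,-.011),(-.0065,-.011),(0,-.0085))]
  print(k,proj(W,P).round(1).tolist(),P[0][2])
# tab base check
th=-.1
T=lambda a,b,h: slope(.034-.042*np.cos(th)+a,.067-.042*np.sin(th)+b,h)
print("tab top corners",proj(W,[T(-.005,.005,.049),T(-.005,-.005,.049),T(.005,-.005,.049)]).round(1).tolist(),"base",proj(W,[T(-.005,.005,.027),T(-.005,-.005,.027)]).round(1).tolist())
E
```

```text
-0.02 [[289.1, 247.1], [264.2, 247.2], [276.6, 251.5]] 0.030377015571883798
-0.025 [[289.4, 251.5], [263.8, 251.5], [276.6, 255.9]] 0.03531356318203209
-0.03 [[289.7, 256.1], [263.4, 256.1], [276.5, 260.6]] 0.04025011079218038
-0.035 [[290.1, 261.0], [262.9, 261.0], [276.5, 265.6]] 0.04518665840232869
tab top corners [[231.0, 286.1], [210.8, 286.1], [212.2, 303.0]] base [[236.5, 263.6], [218.7, 263.6]]
```

```bash
python3 -m pendant '[{"xyz":[2,0,-2.5],"rotation":[0,0,0],"hand":0},{"xyz":[2,0,-3],"rotation":[0,0,0],"hand":0},{"xyz":[0,-6,0],"rotation":[0,0,0],"hand":0},{"xyz":[0,-6,0],"rotation":[0,0,0],"hand":0},{"xyz":[0,-3,0],"rotation":[0,0,0],"hand":0},{"xyz":[0,0,0],"rotation":[0,0,0],"hand":0},{"xyz":[0,0,0],"rotation":[0,0,0],"hand":0}]'
python3 - <<'E'
from h import *
s=manip.observe();print(s["position"],lane(s["position"]),s["wrist_force"])
im,A,s=grab("scene");crop(cv2.convertScaleAbs(im,alpha=1.4),230,180,310,250,8,"pics/s19.png")
im,A,s=grab("wrist");crop(cv2.convertScaleAbs(im,alpha=1.3),180,220,340,330,5,"pics/w19c.png")
E
```

```text
time: 22.5
position: [0.4467, -0.0597, 0.007]
eef_rot: [-0.439, 0.477, 0.515, 0.56]
wrist_force: [0.8, -3.4, -1.0]
opening: -0.0002
[ 0.44674898 -0.05969443  0.00702746] [-0.0222915   0.08387989] [ 0.76880627 -3.37214347 -0.99806233]
```

View pics/s19.png

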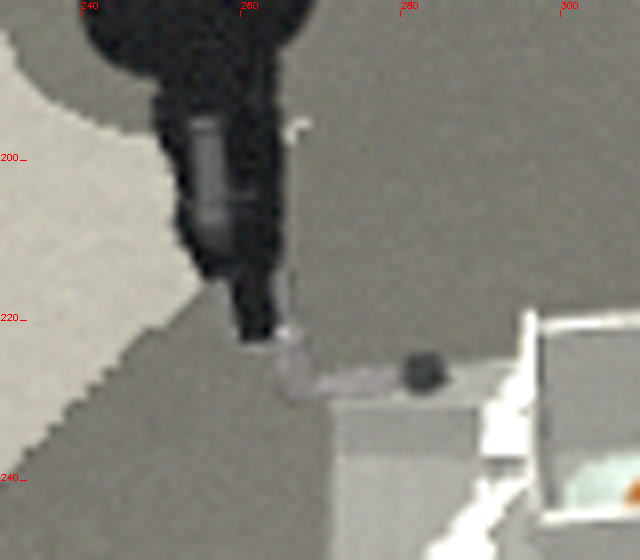

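View pics/w19c.png

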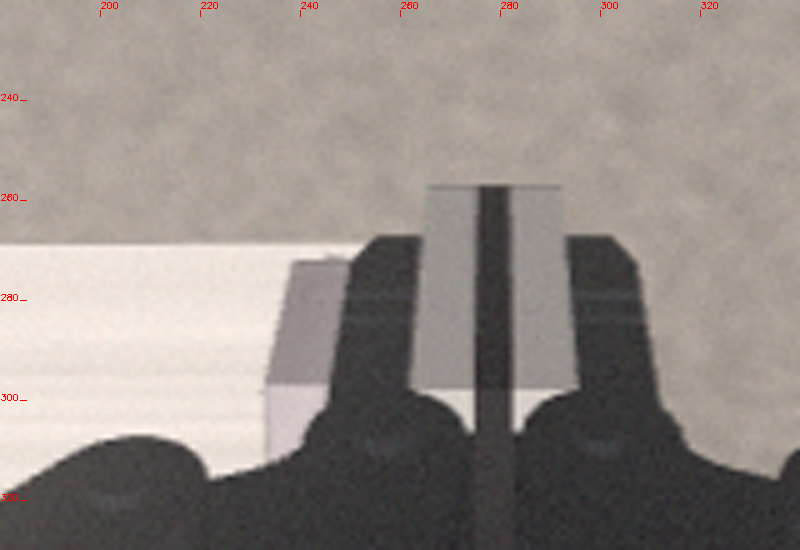

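```bash
python3 - <<'E'
from h import *
for i in range(3):
    manip.grab_frame("side")
    s=manip.observe();print(s["wrist_force"].round(2) if hasattr(s["wrist_force"],"round") else s["wrist_force"],s["torque"])
E
```

```text
[ 0.4  -5.03 -1.27] [-1.15068763  0.01445696 -0.03183304]
[-0.02 -5.79 -0.72] [-1.19403851  0.02722233 -0.0831246 ]
[ 0.73 -5.62 -1.33] [-1.2451758  -0.00140468 -0.09444012]
```

```bash
python3 -m pendant '[{"xyz":[0,2,-1],"rotation":[0,0,0],"hand":0},{"xyz":[0,5,0],"rotation":[0,0,0],"hand":0},{"xyz":[0,3,3],"rotation":[0,0,0],"hand":0},{"xyz":[0,0,3],"rotation":[0,0,0],"hand":0},{"xyz":[0,-3,0],"rotation":[0,0,0],"hand":0},{"xyz":[0,-3,0],"rotation":[0,0,0],"hand":0},{"xyz":[0,0,0],"rotation":[0,0,0],"hand":0},{"xyz":[0,0,0],"rotation":[0,0,0],"hand":0}]'
python3 - <<'E'
from h import *
s=manip.observe();print(s["position"],lane(s["position"]),s["wrist_force"])
im,A,s=grab("wrist");crop(cv2.convertScaleAbs(im,alpha=1.3),180,220,340,330,5,"pics/w20c.png")
E
```

```text
time: 23.55
position: [0.4429, -0.054, 0.0077]
eef_rot: [-0.439, 0.477, 0.516, 0.56]
wrist_force: [-1.4, -0.0, 0.0]
opening: -0.0
[ 0.44293514 -0.05404288  0.00770216] [-0.0169789   0.08815327] [-1.3610157  -0.03389616  0.02813896]
```

View pics/w20c.png

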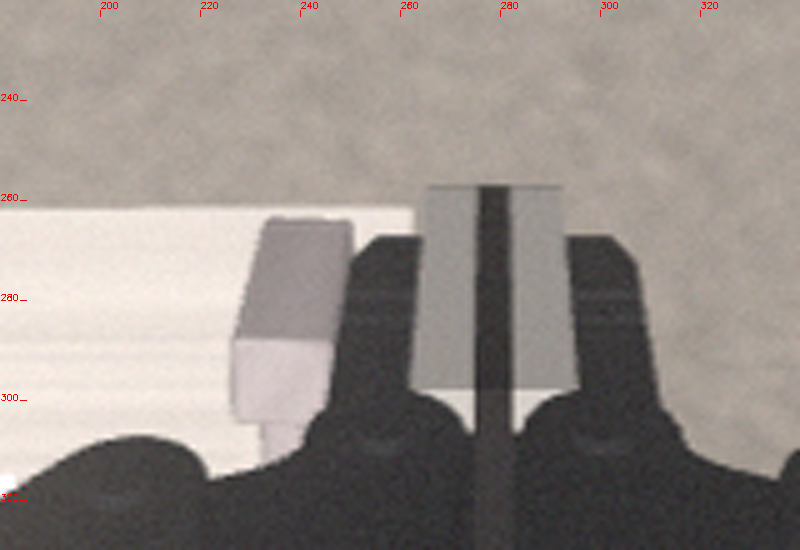

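```bash
python3 -m pendant '[{"xyz":[0,-4,-0.5],"rotation":[0,0,0],"hand":0},{"xyz":[0,-4,-0.5],"rotation":[0,0,0],"hand":0},{"xyz":[0,-4,0],"rotation":[0,0,0],"hand":0},{"xyz":[0,-4,0.8],"rotation":[0,0,0],"hand":0},{"xyz":[0,-4,0.8],"rotation":[0,0,0],"hand":0},{"xyz":[0,0,0],"rotation":[0,0,0],"hand":0}]'
python3 - <<'E'
from h import *
s=manip.observe();print(s["position"],lane(s["position"]),s["wrist_force"],s["torque"])
im,A,s=grab("wrist");crop(cv2.convertScaleAbs(im,alpha=1.3),180,220,340,330,5,"pics/w21c.png")
im,A,s=grab("scene");crop(cv2.convertScaleAbs(im,alpha=1.4),230,180,310,250,8,"pics/s21.png")
E
```

```text
time: 24.2
position: [0.4634, -0.0552, 0.0079]
eef_rot: [-0.439, 0.477, 0.515, 0.56]
wrist_force: [0.3, -0.8, -0.1]
opening: -0.0003
[ 0.46335081 -0.05517072  0.00785663] [-0.01639445  0.06771482] [ 0.29667097 -0.76389685 -0.07282896] [-0.11926274  0.06205234  0.00344008]
```

View pics/w21c.png

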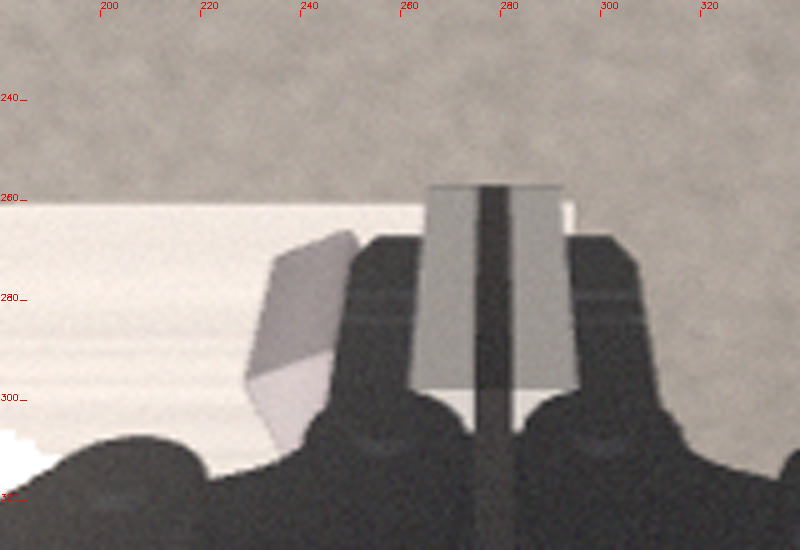

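View pics/s21.png

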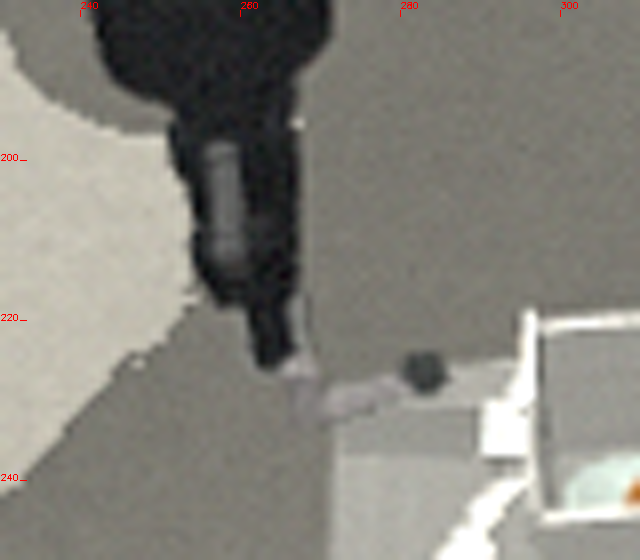

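```bash
python3 -m pendant '[{"xyz":[0,-4,1.4],"rotation":[0,0,0],"hand":0},{"xyz":[0,-4,1.7],"rotation":[0,0,0],"hand":0},{"xyz":[0,-3.5,2.2],"rotation":[0,0,0],"hand":0},{"xyz":[0,-3.5,2.5],"rotation":[0,0,0],"hand":0},{"xyz":[0,-3.5,3],"rotation":[0,0,0],"hand":0},{"xyz":[0,-3.5,3],"rotation":[0,0,0],"hand":0},{"xyz":[0,0,0],"rotation":[0,0,0],"hand":0}]'
python3 - <<'E'
from h import *
s=manip.observe();print(s["position"],lane(s["position"]),s["wrist_force"],s["torque"])
im,A,s=grab("wrist");crop(cv2.convertScaleAbs(im,alpha=1.3),180,220,340,330,5,"pics/w22c.png")
im,A,s=grab("scene");crop(cv2.convertScaleAbs(im,alpha=1.4),240,180,320,260,8,"pics/s22.png")
E
```

```text
time: 25.0
position: [0.4863, -0.0429, 0.0101]
eef_rot: [-0.439, 0.477, 0.516, 0.56]
wrist_force: [-0.6, -0.6, -0.6]
opening: -0.0001
[ 0.48632864 -0.04293103  0.01011405] [-0.00227495  0.04584178] [-0.60167802 -0.63647327 -0.5571073 ] [-0.14918579  0.04989196 -0.01105322]
```

View pics/w22c.png

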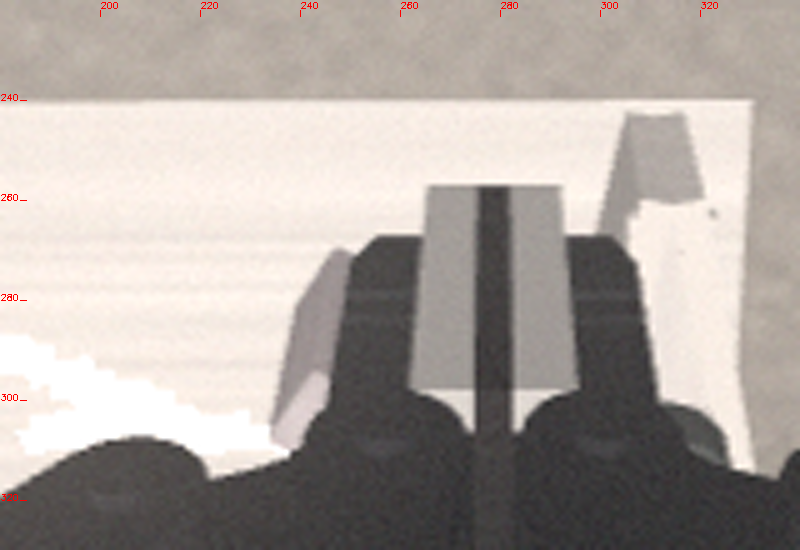

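View pics/s22.png

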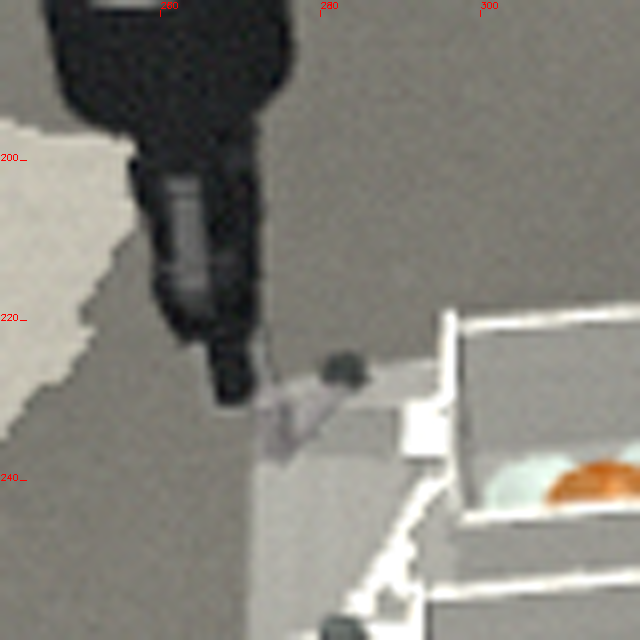

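```bash
python3 -m pendant '[{"xyz":[0,-3.5,3.5],"rotation":[0,0,0],"hand":0},{"xyz":[0,-3.5,3.5],"rotation":[0,0,0],"hand":0},{"xyz":[0,-3,4],"rotation":[0,0,0],"hand":0},{"xyz":[0,-3,4],"rotation":[0,0,0],"hand":0},{"xyz":[0,0,0],"rotation":[0,0,0],"hand":0},{"xyz":[0,0,0],"rotation":[0,0,0],"hand":0}]'
python3 - <<'E'
from h import *
s=manip.observe();print(s["position"],lane(s["position"]),s["wrist_force"],s["torque"])
im,A,s=grab("wrist");crop(cv2.convertScaleAbs(im,alpha=1.3),180,220,340,330,5,"pics/w23c.png")
im,A,s=grab("scene");crop(cv2.convertScaleAbs(im,alpha=1.4),240,180,320,260,8,"pics/s23.png")
E
```

```text
time: 25.7
position: [0.4981, -0.0281, 0.0119]
eef_rot: [-0.437, 0.478, 0.517, 0.559]
wrist_force: [-11.5, 3.9, 5.6]
opening: 0.0002
[ 0.49806406 -0.02809018  0.01189018] [0.01349585 0.03538936] [-11.46214717   3.8887694    5.55230307] [0.80636415 2.15843211 0.50279731]
```

View pics/w23c.png

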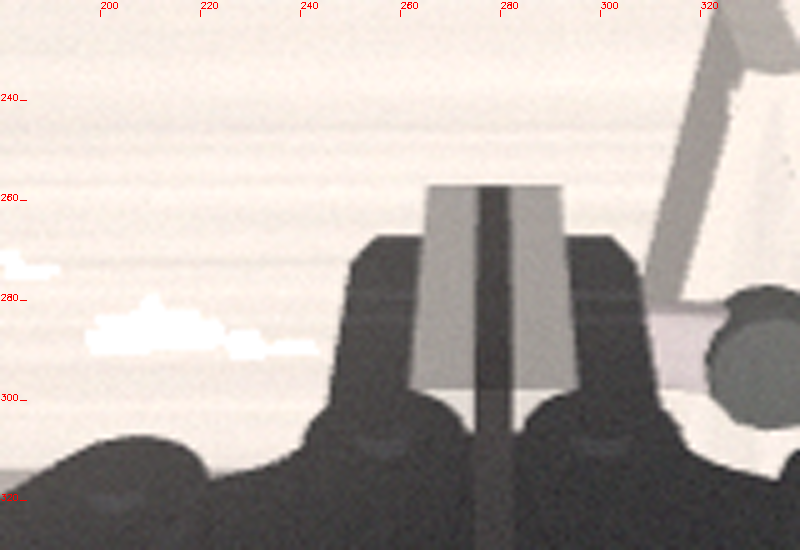

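View pics/s23.png

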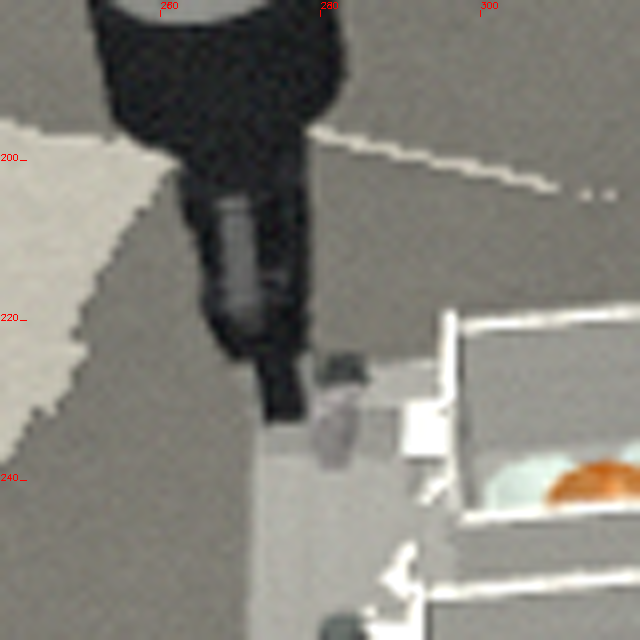

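```bash
python3 -m pendant '[{"xyz":[0,2,-2],"rotation":[0,0,0],"hand":0},{"xyz":[0,1,-6],"rotation":[0,0,0],"hand":0},{"xyz":[0,0,-12],"rotation":[0,0,0],"hand":0},{"xyz":[-5,0,-15],"rotation":[0,0,0],"hand":0},{"xyz":[-15,0,-10],"rotation":[0,0,0],"hand":0},{"xyz":[0,0,0],"rotation":[0,0,0],"hand":0},{"xyz":[0,0,0],"rotation":[0,0,0],"hand":0}]'
python3 - <<'E'
from h import *
s=manip.observe();print(s["position"],lane(s["position"]),s["wrist_force"],s["torque"])
im,A,s=grab("wrist");np.savez("w24.npz",K=A[0],M=A[1]);cv2.imwrite("pics/w24.png",im);crop(cv2.convertScaleAbs(im,alpha=1.3),200,200,360,330,5,"pics/w24c.png")
im,A,s=grab("scene");crop(cv2.convertScaleAbs(im,alpha=1.4),240,180,320,260,8,"pics/s24.png")
E
```

```text
time: 26.5
position: [0.4938, -0.0778, 0.0258]
eef_rot: [-0.439, 0.477, 0.515, 0.561]
wrist_force: [0.8, 0.5, -1.0]
opening: 0.0001
[ 0.493759   -0.07780749  0.02582413] [-0.03640734  0.03551908] [ 0.77520115  0.4913455  -0.96583243] [-0.16888967  0.02224962  0.00957982]
```

View pics/w24c.png

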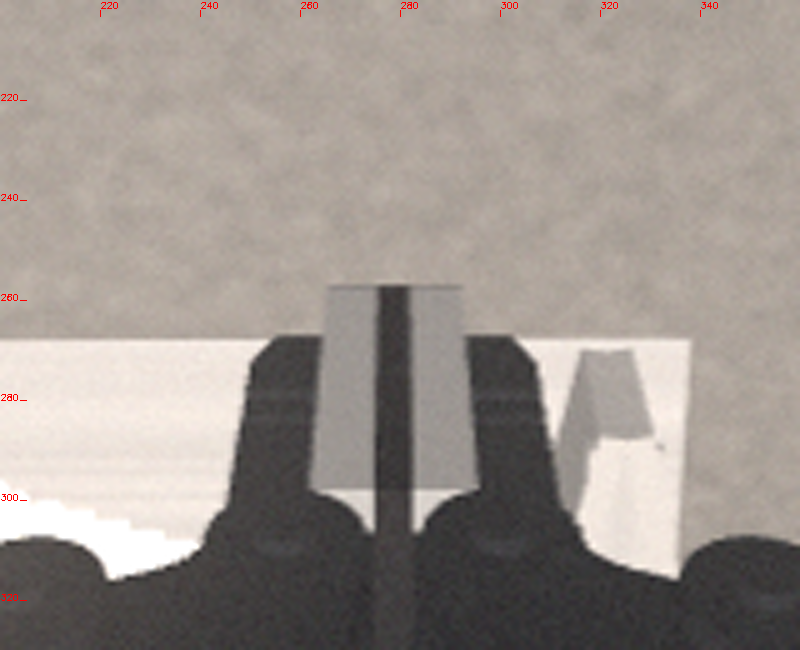

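View pics/s24.png

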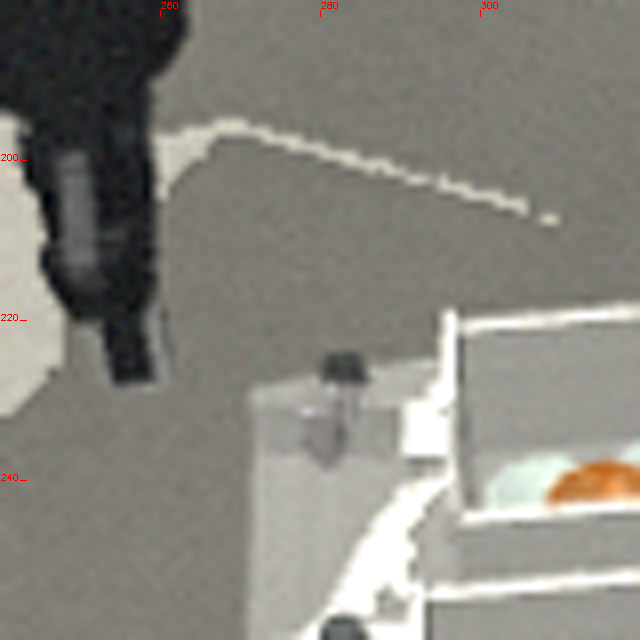

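```bash
python3 -m pendant '[{"xyz":[-30,0,-15],"rotation":[0,0,0],"hand":0},{"xyz":[-40,0,-25],"rotation":[0,0,0],"hand":0},{"xyz":[-30,0,-30],"rotation":[0,0,0],"hand":0},{"xyz":[0,0,-20],"rotation":[0,0,0],"hand":0},{"xyz":[0,0,0],"rotation":[0,0,0],"hand":0},{"xyz":[0,0,0],"rotation":[0,0,0],"hand":0}]'
python3 - <<'E'
from h import *
im,A,s=grab("wrist");np.savez("w25.npz",K=A[0],M=A[1]);cv2.imwrite("pics/w25.png",im)
f=manip.grab_frame("scene");S=cam(f)
print(s["position"])
for th in(1.0,1.1,1.2,1.3,1.4,1.5,1.571):
  P=[slope(.034-.042*np.cos(th),.067-.042*np.sin(th),h) for h in(.049,.027)]+[slope(.034,.067,.031)]
  print(th,proj(S,P).round(1).tolist(),proj(A,P).round(1).tolist())
E
```

```text
time: 27.2
position: [0.4841, -0.1806, 0.1088]
eef_rot: [-0.438, 0.477, 0.516, 0.56]
wrist_force: [-0.8, 0.2, 0.1]
opening: -0.0
[ 0.4840726  -0.18062599  0.10877277]
1.0 [[274.7, 228.5], [275.8, 235.1], [284.2, 225.0]] [[272.4, 335.2], [272.7, 319.9], [306.4, 340.1]]
1.1 [[276.1, 228.9], [277.1, 235.5], [284.2, 225.0]] [[270.3, 338.2], [270.8, 322.8], [306.4, 340.1]]
1.2 [[277.5, 229.1], [278.6, 235.8], [284.2, 225.0]] [[268.6, 341.3], [269.2, 325.8], [306.4, 340.1]]
1.3 [[279.1, 229.3], [280.1, 236.0], [284.2, 225.0]] [[267.3, 344.5], [268.0, 328.9], [306.4, 340.1]]
1.4 [[280.6, 229.4], [281.6, 236.0], [284.2, 225.0]] [[266.4, 347.8], [267.1, 332.0], [306.4, 340.1]]
1.5 [[282.2, 229.3], [283.2, 236.0], [284.2, 225.0]] [[266.0, 351.1], [266.7, 335.1], [306.4, 340.1]]
1.571 [[283.4, 229.3], [284.4, 235.9], [284.2, 225.0]] [[265.9, 353.4], [266.6, 337.4], [306.4, 340.1]]
```

View pics/w25.png

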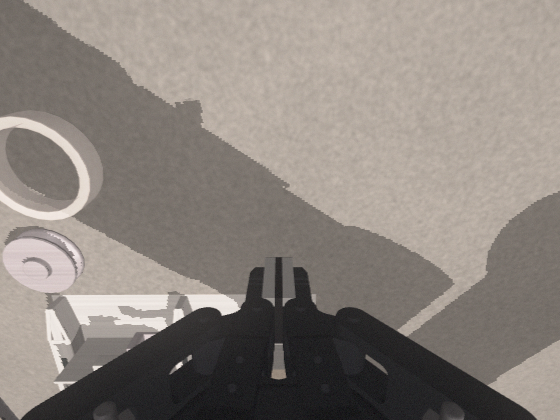

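```bash
python3 - <<'E'
from h import *
s=manip.observe();print(lane(s["position"]))
plan(world(-.03,.026,.012),RY,.16)
E
```

```text
[-0.13902564  0.03655376]
pos [ 0.4841 -0.18    0.1088] shift mm (tool) [113.  -10.8  92.1] rot [ 0.0012  0.0008 -0.0014] t 27.3 F [-0.6 -0.4  0.4] op -0.0
```

```bash
python3 -m pendant '[{"xyz":[10,-1,8],"rotation":[0,0,0],"hand":0},{"xyz":[25,-3,21],"rotation":[0,0,0],"hand":0},{"xyz":[25,-3,21],"rotation":[0,0,0],"hand":0},{"xyz":[25,-3,21],"rotation":[0,0,0],"hand":0},{"xyz":[20,-1,15],"rotation":[0,0,0],"hand":0},{"xyz":[8,0,6],"rotation":[0,0,0],"hand":0},{"xyz":[0,0,0],"rotation":[0,0,0],"hand":0}]'
python3 -m pendant '[{"xyz":[0,0,5],"rotation":[0,0,0],"hand":0},{"xyz":[0,0,8],"rotation":[0,0,0],"hand":0},{"xyz":[0,0,8],"rotation":[0,0,0],"hand":0},{"xyz":[0,0,8],"rotation":[0,0,0],"hand":0},{"xyz":[0,0,4],"rotation":[0,0,0],"hand":0},{"xyz":[0,0,0],"rotation":[0,0,0],"hand":0}]'
python3 - <<'E'
from h import *
s=manip.observe();print(s["position"],lane(s["position"]),s["wrist_force"],s["torque"])
im,A,s=grab("wrist");crop(cv2.convertScaleAbs(im,alpha=1.3),180,220,340,330,5,"pics/w26c.png")
im,A,s=grab("scene");crop(cv2.convertScaleAbs(im,alpha=1.4),240,180,320,260,8,"pics/s26.png")
E
```

```text
time: 28.0
position: [0.5033, -0.0718, 0.0113]
eef_rot: [-0.439, 0.477, 0.517, 0.559]
wrist_force: [0.2, -0.1, 0.7]
opening: -0.0
time: 28.6
position: [0.5073, -0.0408, 0.018]
eef_rot: [-0.439, 0.477, 0.516, 0.56]
wrist_force: [1.0, 0.2, 0.5]
opening: 0.0003
[ 0.50728566 -0.04083006  0.01798149] [0.00157229 0.02513405] [0.99769277 0.23868023 0.54556803] [-0.17217585  0.07110662  0.01638576]
```

View pics/w26c.png

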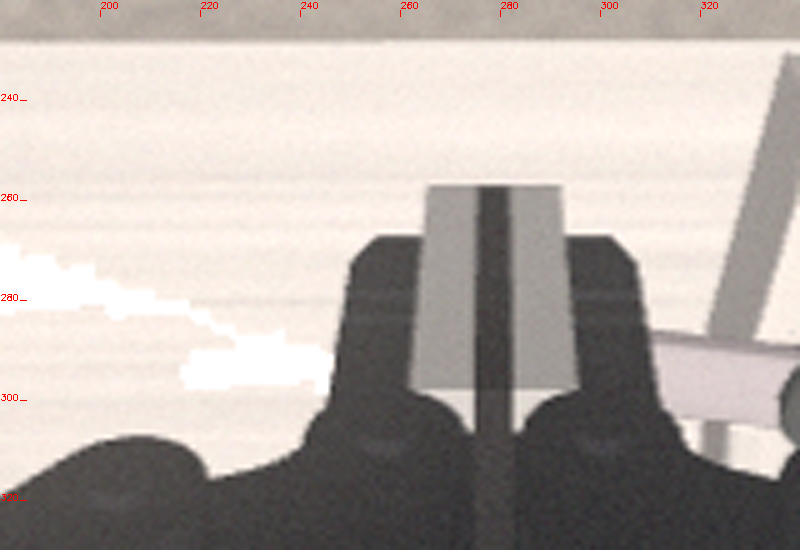

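View pics/s26.png

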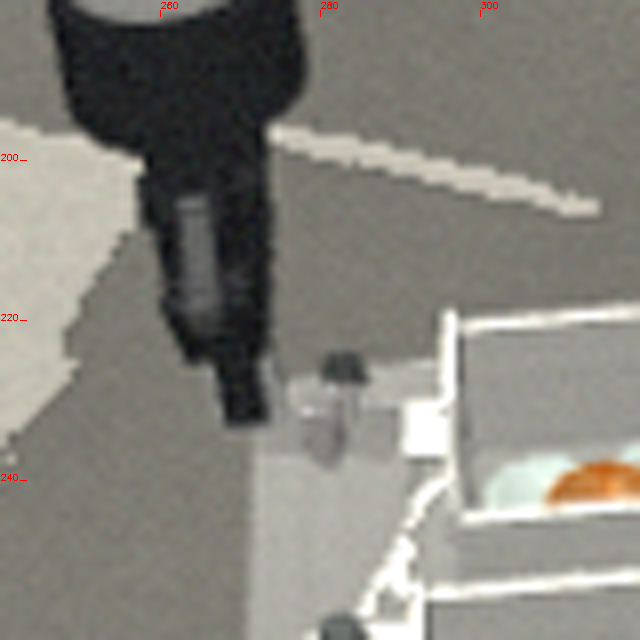

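```bash
python3 -m pendant '[{"xyz":[4,0,-0.6],"rotation":[0,0,0],"hand":0},{"xyz":[0,0,3],"rotation":[0,0,0],"hand":0},{"xyz":[0,0,4],"rotation":[0,0,0],"hand":0},{"xyz":[0,0,4],"rotation":[0,0,0],"hand":0},{"xyz":[0,0,2],"rotation":[0,0,0],"hand":0},{"xyz":[0,0,0],"rotation":[0,0,0],"hand":0}]'
python3 -m pendant '[{"xyz":[0,0,1.5],"rotation":[0,0,0],"hand":0},{"xyz":[0,0,0],"rotation":[0,0,0],"hand":0}]'
python3 - <<'E'
from h import *
s=manip.observe();print(s["position"],lane(s["position"]),s["wrist_force"],s["torque"])
im,A,s=grab("wrist");crop(cv2.convertScaleAbs(im,alpha=1.3),180,220,340,330,5,"pics/w27c.png")
im,A,s=grab("scene");crop(cv2.convertScaleAbs(im,alpha=1.4),240,180,320,260,8,"pics/s27.png")
E
```

```text
time: 29.3
position: [0.5083, -0.0284, 0.0159]
eef_rot: [-0.439, 0.477, 0.515, 0.56]
wrist_force: [0.5, -1.3, -0.8]
opening: -0.0003
time: 29.5
position: [0.5084, -0.0281, 0.016]
eef_rot: [-0.439, 0.478, 0.515, 0.56]
wrist_force: [-0.1, -7.3, -1.7]
opening: -0.0001
[ 0.50838788 -0.0281159   0.01596018] [0.01433409 0.02509959] [-0.1188005  -7.34042607 -1.73890565] [-1.67558831  0.0022758   0.00796106]
```

View pics/w27c.png

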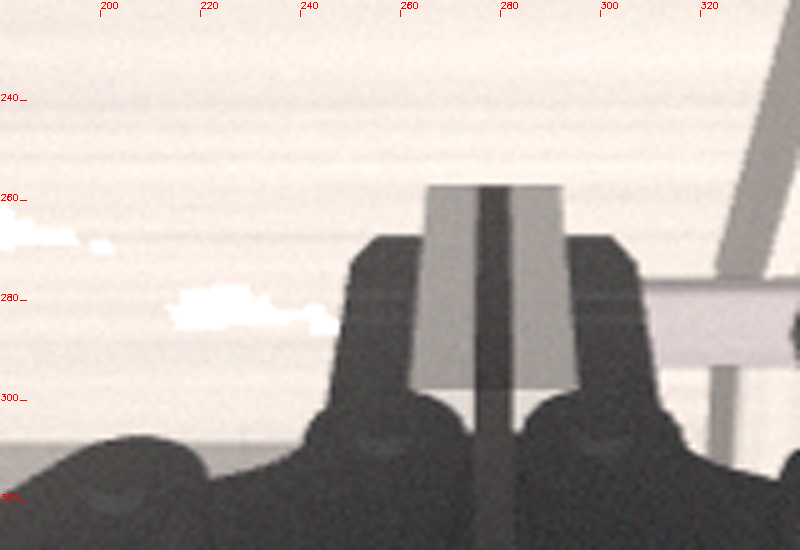

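View pics/s27.png

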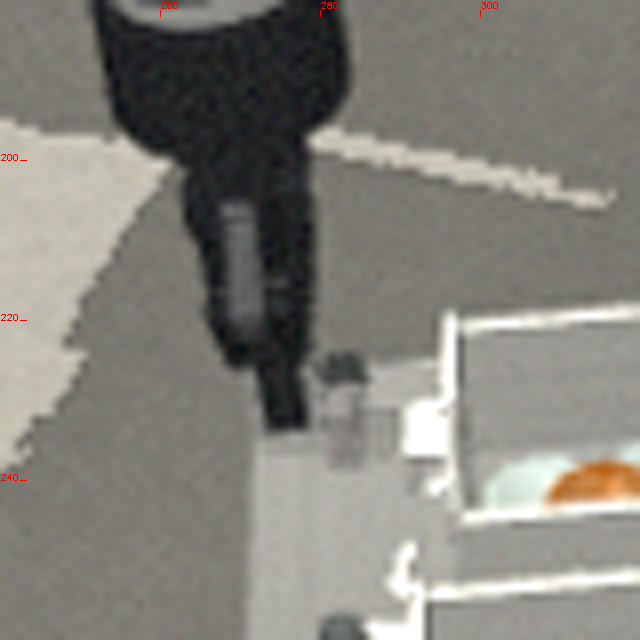

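```bash
python3 -m pendant '[{"xyz":[0,0,-2],"rotation":[0,0,0],"hand":0},{"xyz":[0,0,-6],"rotation":[0,0,0],"hand":0},{"xyz":[0,0,-15],"rotation":[0,0,0],"hand":0},{"xyz":[-5,0,-20],"rotation":[0,0,0],"hand":0},{"xyz":[-20,0,-25],"rotation":[0,0,0],"hand":0},{"xyz":[-30,0,-25],"rotation":[0,0,0],"hand":0},{"xyz":[-35,25,0],"rotation":[0,0,0],"hand":0},{"xyz":[-35,35,5],"rotation":[0,0,0],"hand":0},{"xyz":[-30,35,10],"rotation":[0,0,0],"hand":0},{"xyz":[-10,10,5],"rotation":[0,0,0],"hand":0},{"xyz":[0,0,0],"rotation":[0,0,0],"hand":0},{"xyz":[0,0,0],"rotation":[0,0,0],"hand":0}]'
python3 - <<'E'
from h import *
s=manip.observe();print(s["position"],lane(s["position"]),s["wrist_force"])
im,A,s=grab("wrist");cv2.imwrite("pics/w28.png",im);np.savez("w28.npz",K=A[0],M=A[1])
im,A,s=grab("scene");cv2.imwrite("pics/s28.png",im);crop(cv2.convertScaleAbs(im,alpha=1.4),250,195,380,290,6,"pics/s28c.png")
E
```

```text
time: 30.8
position: [0.3958, -0.117, 0.1668]
eef_rot: [-0.439, 0.477, 0.515, 0.561]
wrist_force: [0.5, -0.5, -0.3]
opening: 0.0001
[ 0.39583464 -0.11697628  0.16678791] [-0.08363286  0.12982245] [ 0.54953544 -0.4814822  -0.31341364]
```

View pics/w28.png

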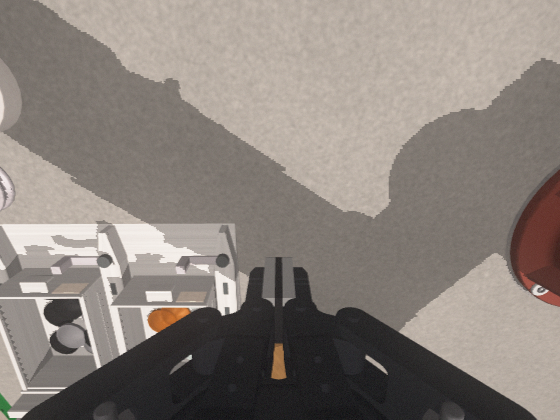

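View pics/s28c.png

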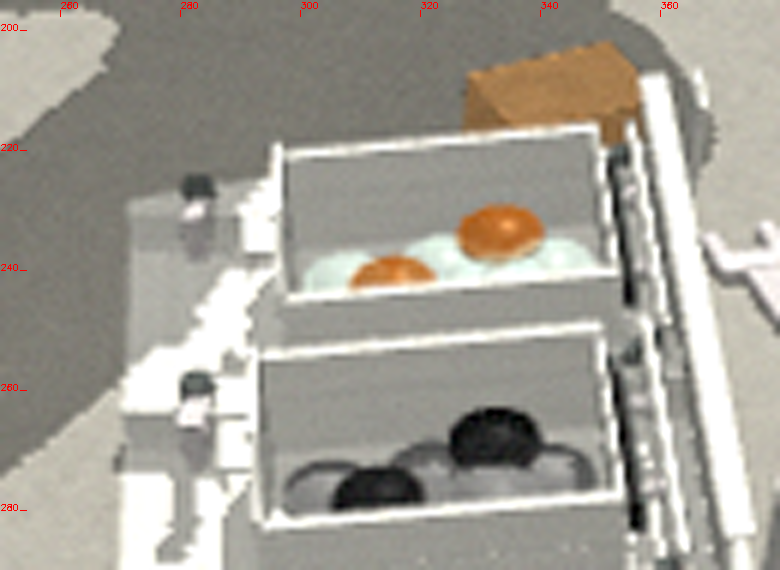

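```bash
python3 - <<'E'
from h import *
im=cv2.imread("pics/w28.png");crop(cv2.convertScaleAbs(im,alpha=1.2),0,215,260,345,3,"pics/w28c.png")
im=cv2.imread("pics/s28.png");a=cv2.convertScaleAbs(im,alpha=1.4);crop(a,320,195,380,265,10,"pics/s28d.png")
d=np.load("w28.npz");A=(d["K"],d["M"])
for th in(1.4,1.5,1.571,1.65): print(th,proj(A,[slope(.034-.042*np.cos(th),.067-.042*np.sin(th),.049),slope(.034,.067,.031)]).round(1).tolist(),proj(A,[slope(.034-.042*np.cos(1.571),-.067-.042*np.sin(1.571),.049),slope(.034,-.067,.031)]).round(1).tolist())
E
```

```text
1.4 [[180.2, 266.0], [222.1, 263.4]] [[56.1, 272.0], [103.7, 263.5]]
1.5 [[180.2, 269.4], [222.1, 263.4]] [[56.1, 272.0], [103.7, 263.5]]
1.571 [[180.4, 271.9], [222.1, 263.4]] [[56.1, 272.0], [103.7, 263.5]]
1.65 [[180.8, 274.5], [222.1, 263.4]] [[56.1, 272.0], [103.7, 263.5]]
```

View pics/w28c.png

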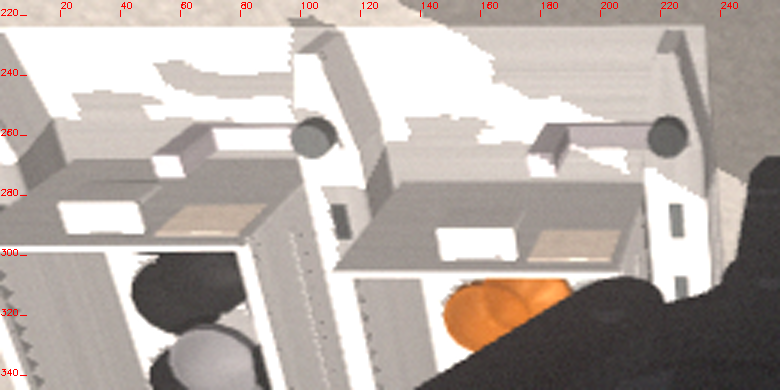

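View pics/s28d.png

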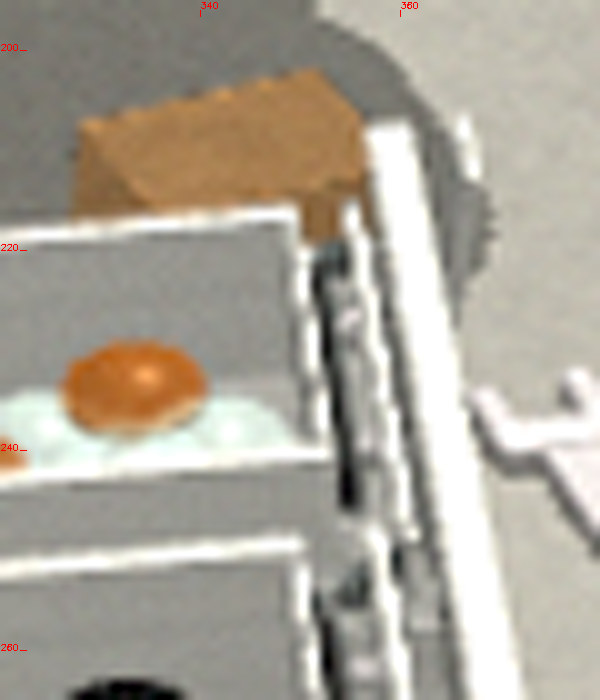

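```bash
python3 - <<'E'
from bench import manip
print(manip.sign_off()); print(manip.observe()["time"])
E
```

```text
the job is handed in; nothing more can be done
None
the job is handed in; nothing more can be done
```

I slid the galvanised drawer along the bench into the empty lane with two fingertips on its front. I then pushed it up the slope in small steps until it pressed the buffer bar in by about 3 mm, with wrist force under 8 N. After holding it there I let go, swung the keeper shut with the closed fingertips, and handed the job in at about 31 s.

**What the last checks showed**
- **Drawer:** the scene camera shows it in the same place after release and after the keeper was shut. The bar is still pushed in by about 1 px (2–3 mm), and the drawer sits square in the lane.
- **Keeper:** it met a hard stop at about 7 N, and in the wrist picture it stands parallel to the neighbouring shut keeper.
- **Robot and bystanders:** the arm is clear, with a wrist force of about 0.5 N, which is noise. No bystander looked moved, but I did not measure their positions.

**What disagreed or went wrong**
- **Fingertip length:** both cameras put the fingertips about 22–35 mm behind the reported TCP, more than the description gives. I worked to the measured value.
- **First keeper sweep:** the finger first bore on the wrong face of the tab at about 6 N, so I backed off and repositioned. The sweep then stopped at about 1.4 rad with the finger pressing sideways on the tab or bar at about 12 N, so I backed off again and finished with a straight push.
- **Spring force:** I judged the force on the bar from its visible travel and did not measure it.

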